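# Empty the lidded bead mug under the desk lamp

## Task

Empty the lidded mug that stands under the desk lamp: take its lid off and lay it flat on the bare desk, ring up, then tip all five beads out of the mug into the wooden tray, and at last set the mug down gently, upright, in the middle of the cork coaster. Do not bump the lamp, and leave the two candles, the vase and the pencil cup where they stand.

Things in the scene. Friction and masses are not known exactly. Their poses are not given: they have to be found in the camera images.
- mug: Teal stoneware mug, about 0.3 kg, tapered: foot 68 mm across, rim 92 mm across, 95 mm tall, wall 4.5 mm, inner floor 6 mm up. Origin: centre of its underside, z up its axis. Its strap handle stands out along its own +x. Starts upright on the desk, partly under the lamp shade, with the lid on and the five beads on its floor.
- mug_handle (a point): Centre of the upright grip bar of the mug's handle, 72 mm out from the mug's axis and 54 mm above its underside. The bar is 12 mm thick (along the mug's y), 9 mm deep (along x) and 52 mm tall (along z), with flat sides; it joins the mug by one arm at the top and one at the bottom; 28 mm of air between bar and mug wall. Axes as the mug's.
- mug_rim (a point): Centre of the mug's mouth, 95 mm above its underside; axes as the mug's.
- lid: Wooden lid, 98 mm across, about 90 g. Origin: centre of the underside of its 7 mm deep, 72 mm wide plug, which hangs loosely in the mug's mouth (80 mm inside); above the plug an 8 mm disc (top of wood 15 mm above the origin). On it stands an upright brass ring (a square loop) in the lid's x-z plane. On the mug the origin is 88 mm above the mug's underside.
- lid_ring (a point): Centre of the top bar of the lid's brass ring, 42 mm above the lid's origin. The bar runs 44 mm along the lid's x, is 10 mm thick (along y) and 9 mm high; two legs 35 mm apart carry it 27 mm above the wood. Axes as the lid's.
- tray: Fixed open wooden tray lined with grey felt, 170 mm (its x) by 230 mm (its y), walls 32 mm high and 8 mm thick, felt floor 10 mm above the desk. Origin: centre of its underside, on the desk.
- coaster: Fixed round cork coaster, 104 mm across, 6 mm thick. Origin: centre of its underside, on the desk.
- lamp: Fixed black architect's desk lamp. Origin: on the desk below the shade. The bell shade hangs mouth down and level, 160 mm across at its mouth 265 mm up, 72 mm across from 370 mm, top at 440 mm. From its neck (405 mm up) twin rods rise along the lamp's +y to an elbow 310 mm out, 600 mm up, then down to a foot 170 mm across, 400 mm out. The mug stands on the shade's -y side.
- lamp_mouth (a point): Centre of the shade's mouth, 265 mm above the desk; axes as the lamp's.
- candle: Bystander: amber glass jar candle with a brass lid, 74 mm across, 74 mm tall. Origin: centre of its underside.
- pillar: Bystander: plain taupe pillar candle close to the mug, 60 mm across, 85 mm tall. Origin: centre of its underside.
- vase: Bystander: small round fluted pale glass vase, 88 mm across at its belly, 92 mm tall. Origin: centre of its underside.
- pencup: Bystander: white cup with pencils, 80 mm across, cup 100 mm tall, pencils reach 175 mm high and 37 mm from the axis. Origin: centre of its underside.
- bead1: Round ceramic bead, 21 mm across, 12 g, rust. Origin: its centre. Rolls on slopes above about 10 degrees.
- bead2: Round ceramic bead, 21 mm across, 12 g, ochre. Origin: its centre. Rolls on slopes above about 10 degrees.
- bead3: Round ceramic bead, 21 mm across, 12 g, off-white. Origin: its centre. Rolls on slopes above about 10 degrees.
- bead4: Round ceramic bead, 21 mm across, 12 g, dark blue. Origin: its centre. Rolls on slopes above about 10 degrees.
- bead5: Round ceramic bead, 21 mm across, 12 g, sage green. Origin: its centre. Rolls on slopes above about 10 degrees.
Mind the look-alikes: they are no part of the job. There is more than one size of the lid; the job needs the smaller.

How it is judged:
On the way, in this order (a step that is already met when the one before it is completed fails the run):
1. the lid lies flat on the bare desk, ring up, and is let go (height (world z) of lid below 0.005 m and angle between lid's own z axis and vertical below 0.15 rad and contact force between lid and the fingers below 0.3 N), for 0.2 s.
2. all five beads are in the tray (x of bead1 in the frame of tray between -0.078 and 0.078 m and y of bead1 in the frame of tray between -0.108 and 0.108 m and z of each of bead1, bead2, bead3, bead4, bead5 in the frame of tray below 0.045 m and x of bead2 in the frame of tray between -0.078 and 0.078 m and y of bead2 in the frame of tray between -0.108 and 0.108 m and x of bead3 in the frame of tray between -0.078 and 0.078 m and y of bead3 in the frame of tray between -0.108 and 0.108 m and x of bead4 in the frame of tray between -0.078 and 0.078 m and y of bead4 in the frame of tray between -0.108 and 0.108 m and x of bead5 in the frame of tray between -0.078 and 0.078 m and y of bead5 in the frame of tray between -0.108 and 0.108 m), for 0.3 s.
At the end, for the whole second after the job is handed in: All five beads lie at rest inside the tray; the mug stands upright (within 0.1 rad) on the coaster, its axis within 20 mm of the coaster's centre; the lid lies flat on the bare desk, ring up (within 0.15 rad, not on the coaster, in the tray or on anything else); everything is let go and at rest (all of step 2 and height (world z) of lid below 0.005 m and angle between lid's own z axis and vertical below 0.15 rad and horizontal distance between mug and coaster below 0.02 m and angle between mug's own z axis and vertical below 0.1 rad and height (world z) of mug between 0.003 and 0.01 m and linear speed of each of mug, lid below 0.02 m/s and linear speed of each of bead1, bead2, bead3, bead4, bead5 below 0.05 m/s); the robot touches nothing.
It fails at once if the lamp is bumped (more than 4 N by robot, mug or lid) (contact force between lamp and anything else above 4 N).
It fails at once if the mug is dropped or banged down on the coaster (faster than 0.4 m/s within the last 14 mm above it) (horizontal distance between mug and coaster below 0.05 m and height (world z) of mug below 0.02 m and linear speed of mug above 0.4 m/s).
It fails at once if the jar candle or the pillar candle is shifted more than 15 mm or tipped (distance of any of candle, pillar from where it was at the start of the episode above 0.015 m or angle between any of candle, pillar's own z axis and vertical above 0.2 rad).
It fails at once if the vase is shifted more than 15 mm or tipped (distance of vase from where it was at the start of the episode above 0.015 m or angle between vase's own z axis and vertical above 0.2 rad).
It fails at once if the pencil cup is shifted more than 15 mm or tipped (distance of pencup from where it was at the start of the episode above 0.015 m or angle between pencup's own z axis and vertical above 0.2 rad).
It also fails if it takes over 67 s, if anything falls off the work surface, if the arm or the gripper's body presses on something with over 40 N, if the wrist force passes 120 N, or if a joint passes its speed limit or range.

## Robot

A 6-joint arm with a two-finger parallel gripper is mounted at the origin on the work surface. World frame = base frame: x ahead of the robot, y to its left, z up, the work surface at z = 0. Lengths are in m, angles in rad, forces in N, time in s.
With the tool pointing down it reaches from about 0.35 to 0.775 m from the base axis. Payload 5.5 kg.
Tool frame: the origin (TCP) lies between the finger pads; the fingertips stand 19 mm ahead of it and the grasp point (between the pads) is the TCP; z points along the fingers, y is the line along which they close (so a half turn about z gives the same grasp; the last joint's range is limited). The gripper opens to 85 mm and grips with 20 to 120 N. Pads are 22 mm wide; open, the fingers measure 114 mm over their backs; the gripper's body (76 mm by 85 mm) begins 54 mm behind the grasp point. The pads swing forward as they close: fully open they stand 13 mm farther back than shut.
Start: joints at [-1.377, 0.313, 0.046, 1.304, 0, 1.431], TCP at [0.188, -0.543, 0.25] pointing down, gripper open.
Joint ranges: [-2.76, 2.76], [-0.86, 1.69], [-1.03, 1.26], [-2.2, 2.34], [-1.47, 1.5], [-3.14, 3.14]. Speed limits (rad/s): [2.57, 2.57, 3.14, 3.14, 3.14, 3.14].

## Interface

Orientations are given as a unit quaternion [w, x, y, z].
In Python, from workcell import env gives the robot as it stands.
- The arm moves only by the shell command python3 -m pendant 'ROWS' [FORCE]. ROWS is JSON, a list of rows, each an object with "travel": the shift along the tool's x, y, z scaled (see below), a list of three; "rot": the turn, a rotation vector about the tool's x, y, z scaled (see below), a list of three; "fingers": the opening, from -1 (shut) to 1 (fully open). In form: [{"travel": [dx, dy, dz], "rot": [wx, wy, wz], "fingers": fingers}, ...]. A call has 1 to 10 rows; each row is the pose to reach, as a shift and turn from the pose commanded when the call began, along the tool's axes at that moment; what a row does not reach only later rows make up. The controller multiplies each number of a shift by 0.12 m and each number of a turn by 60 degrees. A row lasts 1/10 s, in which the tool goes at most 50 mm and 8.59 degrees, less where a joint would pass 70% of its speed; a pose out of reach is approached as far as the arm can. A call with a number of a shift or a turn outside -1 to 1 is refused whole. A call with a gripper value outside its range is refused whole. The fingers move at their own pace and stop on an object; FORCE is the grip in N (left out, the last holds). Time passes only in rows, so rows that repeat a pose let the fingers close. It gives the time, the measured TCP pose, the force, the opening and the grip force at its end, in the units of the state.
- env.get_state(): the state, without advancing time (a new reading comes with each control period).
- env.read_camera(name): name is "side" or "top" or "wrist"; returns (picture, depth): 384x512x3 uint8, blue, green, red; 384x512 float32, m along the optical axis (not along the pixel's ray), 0 where there is no reading.
- env.camera_model(name): a dict with "fovy" (degrees; the focal length in pixels is half the picture's height over the tangent of half this angle, whatever the lens; pixels are square), "cx", "cy" (the principal point, pixels), "k1" (the pictures are not rectified: a ray, as slopes to the right and down, at radius r is drawn at 1 + k1 r^2 times it, then the intrinsics apply), "rvec" (rotation vector, rad) and "tvec" (3), from world to camera coordinates, as OpenCV has them; the wrist camera has in their place "T_tool_cam" (4x4, takes a point from camera to tool coordinates, whose origin is the TCP and whose axes are the flange's). Camera axes: x right, y down, z forward; pixel columns grow to the right and rows downward; lengths in m; the calibration is good to about 2 mm. A picture is of the moment at which its call begins: read the wrist's pose just before it. camera_model takes no time and is no camera call.
- env.hand_in(): hands the job in; it is judged then, once.
Trained networks look in the newest picture that a camera, given by its name, has taken for a name from the list of things; names that differ only in an ending like _2 or _b are one class to them, and where a whole thing is asked for, a point or a joint stands for the part that bears it (a point fixed in the world has none). Each returns a list of dicts, best first, with "conf" (0 to 1); they miss things now and then, are a little off and sometimes report something else, mostly with a low value. They report only what shows in the picture. A call takes as long as a camera call. They do not tell look-alikes from the thing itself.
- env.outline_of(camera, target): "mask" (384x512 bool, what is visible of it) and "xy" ([column, row] in pixels, amid what is visible of it).
The state is a dict: "clock": time; "joint_pos": joint angles; "qvel": joint speeds; "tau": joint torques, N m; "tcp_pos": TCP position; "orientation": TCP orientation; "wrist_force": force on the tool from outside, world axes, zero at the start; "ft_torque": the same for the moment, N m; "finger_gap": finger opening in m; "grip_force": force on a finger pad.
Only numpy, scipy, OpenCV 4.12 (cv2) and the standard library are available. Lean on these libraries where they do the work, as an engineer would, in place of code of your own. Each camera call takes 0.05 s, during which the arm holds its last target. There are 200 camera calls.

## Working session

There is one attempt and no reset: what is moved stays moved. The work goes in short steps, Python scripts to look and compute and a shell command to move; the robot and the scene stay as the last step left them, time stands still between calls to the robot, and variables do not carry over. Pictures are saved under pics/ and viewed, at most 11 in all, crops included, and the job is handed in when it is done.

```bash
ls; mkdir -p pics; cat > h.py <<'E'
import numpy as np,cv2
from scipy.spatial.transform import Rotation as R
from workcell import env
def K(m):
    f=192/np.tan(np.radians(m['fovy'])/2); return f
def campose(name,st=None):
    m=env.camera_model(name)
    if 'rvec' in m:
        Rm=R.from_rotvec(np.ravel(m['rvec'])).as_matrix(); t=np.ravel(m['tvec'])
        return m,Rm.T,-Rm.T@t
    st=st or env.get_state()
    q=st['orientation']; Rt=R.from_quat([q[1],q[2],q[3],q[0]]).as_matrix()
    T=np.array(m['T_tool_cam'])
    return m,Rt@T[:3,:3],Rt@T[:3,3]+np.array(st['tcp_pos'])
def cloud(dep,m,Rc,c):
    f=K(m); v,u=np.mgrid[0:384,0:512].astype(float)
    x=(u-m['cx'])/f; y=(v-m['cy'])/f; a,b=x.copy(),y.copy()
    for _ in range(8):
        s=1+m['k1']*(a*a+b*b); a,b=x/s,y/s
    P=np.stack([a*dep,b*dep,dep],-1)
    return P@Rc.T+c
def proj(p,m,Rc,c):
    q=(np.atleast_2d(p)-c)@Rc; a=q[:,0]/q[:,2]; b=q[:,1]/q[:,2]; s=1+m['k1']*(a*a+b*b); f=K(m)
    return np.stack([a*s*f+m['cx'],b*s*f+m['cy']],-1)
E
python3 - <<'E'
from h import *
ims=[]
for n in ['top','side','wrist']:
    st=env.get_state();im,d=env.read_camera(n); cv2.imwrite(f'pics/{n}0.png',im)
    m,Rc,c=campose(n,st); P=cloud(d,m,Rc,c); np.savez(f'{n}0.npz',im=im,d=d,P=P)
    print(n,m['fovy'],m['k1'],c.round(3),Rc[:,2].round(2),(d>0).mean())
    for t in ['mug','lid','lid_ring','mug_handle','tray','coaster','lamp','candle','pillar','vase','pencup']:
        for o in env.outline_of(n,t)[:3]:
            k=o['mask']&(d>0); 
            if k.sum()<5: print(t,o['conf'],o['xy'],'few');continue
            q=P[k]; print(t,round(o['conf'],2),np.round(o['xy']),k.sum(),'med',np.median(q,0).round(3),'lo',np.percentile(q,2,0).round(3),'hi',np.percentile(q,98,0).round(3))
E
```

```text
pics
top 49.70817602779936 -0.05249323458933961 [0.365 0.01  1.302] [ 0.17 -0.   -0.99] 0.9960072835286459
mug 0.42 [334. 212.] 4166 med [ 0.514 -0.259  0.01 ] lo [ 0.41  -0.376  0.004] hi [ 0.619 -0.14   0.034]
lid 0.94 [138. 272.] 1589 med [0.333 0.352 0.02 ] lo [ 0.27   0.293 -0.001] hi [0.393 0.414 0.063]
lid 0.87 [160. 204.] 857 med [0.533 0.263 0.103] lo [0.491 0.221 0.097] hi [0.578 0.307 0.136]
lid_ring 0.79 [164. 204.] 898 med [0.533 0.264 0.103] lo [0.491 0.221 0.001] hi [0.584 0.31  0.135]
lid_ring 0.65 [136. 273.] 1507 med [0.333 0.353 0.021] lo [0.273 0.295 0.015] hi [0.393 0.414 0.063]
lid_ring 0.32 [178. 218.] 54 med [0.496 0.218 0.08 ] lo [0.484 0.205 0.034] hi [0.513 0.233 0.085]
mug_handle 0.44 [179. 217.] 60 med [0.495 0.217 0.079] lo [0.483 0.205 0.03 ] hi [0.515 0.233 0.085]
tray 0.57 [337. 209.] 4110 med [ 0.513 -0.26   0.01 ] lo [ 0.41  -0.376  0.004] hi [ 0.617 -0.141  0.034]
coaster 0.41 [ 94. 188.] 5980 med [0.549 0.36  0.341] lo [0.463 0.274 0.013] hi [0.68  0.79  0.489]
lamp 0.72 [ 88. 188.] 6176 med [0.55  0.364 0.34 ] lo [0.463 0.274 0.009] hi [0.682 0.7
[... 1759 characters left out ...]
65 [ 41. 219.] 7538 med [0.566 0.512 0.315] lo [ 0.459  0.081 -0.466] hi [2.413 0.8   0.594]
candle 0.64 [246. 214.] 504 med [0.635 0.035 0.058] lo [ 0.618 -0.008  0.002] hi [0.684 0.059 0.078]
pillar 0.94 [184. 242.] 402 med [0.643 0.289 0.059] lo [0.569 0.255 0.   ] hi [0.67  0.306 0.098]
vase 0.31 [204. 246.] 530 med [0.527 0.269 0.103] lo [0.488 0.222 0.097] hi [0.578 0.31  0.135]
pencup 0.74 [308. 168.] 692 med [ 0.708 -0.334  0.071] lo [ 0.682 -0.507 -0.001] hi [ 0.916 -0.308  0.158]
pencup 0.42 [203. 246.] 494 med [0.528 0.271 0.104] lo [0.489 0.224 0.099] hi [0.571 0.311 0.135]
wrist 61.289958668551236 -0.03687637254208029 [ 0.257 -0.52   0.373] [-0.27 -0.09 -0.96] 0.9957987467447916
```

```bash
python3 - <<'E'
from h import *
t=cv2.imread('pics/top0.png');s=cv2.imread('pics/side0.png')
a=cv2.resize(t[140:330,60:420],(800,422)); 
cv2.imwrite('pics/topc.png',cv2.resize(t,(800,600)))
b=cv2.resize(s[200:350,140:340],(800,600),interpolation=cv2.INTER_CUBIC);cv2.imwrite('pics/sidec.png',b)
P=np.load('top0.npz')['P'].reshape(-1,3); S=np.load('side0.npz')['P'].reshape(-1,3)
for n,Q in (('top',P),('side',S)):
    def box(lo,hi): 
        k=np.all((Q>lo)&(Q<hi),1); return Q[k]
    r=box([.47,.2,.122],[.6,.33,.15]); print(n,'ring',len(r),r.mean(0).round(4),r[:,:2].std(0),'ang',np.degrees(np.linalg.svd(r[:,:2]-r[:,:2].mean(0))[2][0]) if len(r)>2 else 0, np.percentile(r,[2,98],0).round(3))
    r=box([.44,.17,.095],[.62,.34,.108]);(c,rad)=cv2.minEnclosingCircle(r[:,:2].astype(np.float32)); print('lid disc',r.mean(0).round(3),c,rad)
    r=box([.36,-.12,.003],[.5,.02,.009]);(c,rad)=cv2.minEnclosingCircle(r[:,:2].astype(np.float32)); print('coaster',len(r),r.mean(0).round(3),c,rad)
    r=box([.38,-.42,.02],[.66,-.1,.04]); 
    if len(r)>5: print('tray',cv2.minAreaRect(r[:,:2].astype(np.float32)),np.median(r,0))
    r=box([.38,-.42,.005],[.66,-.1,.016]);print('felt',np.median(r,0))
    r=box([.3,.2,.25],[.8,.5,.29]); print('shade',len(r),np.percentile(r,[1,99],0).round(3))
    r=box([.3,.2,.425],[.62,.45,.455]); print('shadetop',len(r),r.mean(0).round(3),np.percentile(r,[1,99],0).round(3))
    r=box([.47,.18,.02],[.55,.235,.09]); print('handle',len(r),r.mean(0),np.percentile(r,[2,98],0).round(3))
E
```

```text
top ring 56 [0.5341 0.2632 0.1339] [0.00575772 0.01212723] ang [22.33302754 52.76402402] [[0.524 0.244 0.128]
 [0.545 0.284 0.139]]
lid disc [0.534 0.264 0.103] (0.535279393196106, 0.265176922082901) 0.04931970685720444
coaster 737 [ 0.431 -0.057  0.006] (0.42974066734313965, -0.051465801894664764) 0.09083683043718338
tray ((0.5311949253082275, -0.222914457321167), (0.3122967779636383, 0.17518439888954163), 63.38786697387695) [ 0.51601268 -0.25940234  0.03026972]
felt [ 0.51259191 -0.25720418  0.00941651]
shade 231 [[0.454 0.267 0.266]
 [0.601 0.379 0.29 ]]
shadetop 901 [0.536 0.365 0.437] [[0.502 0.317 0.425]
 [0.57  0.448 0.453]]
handle 67 [0.49769139 0.21778852 0.06794766] [[0.482 0.204 0.028]
 [0.532 0.232 0.085]]
side ring 54 [0.5338 0.2654 0.1311] [0.00575792 0.01230783] ang [20.57822444 53.47282515] [[0.522 0.245 0.122]
 [0.543 0.284 0.137]]
lid disc [0.527 0.269 0.103] (0.5341209173202515, 0.26158803701400757) 0.054018594324588776
coaster 331 [ 0.437 -0.048  0.006] (0.4262755513191223, -0.04776491969823837) 0.0847974419593811
tray ((0.5900183320045471, -0.16143719851970673), (0.15626704692840576, 0.19759343564510345), 38.77788543701172) [ 0.59949825 -0.16481055  0.02928303]
felt [ 0.57060268 -0.19874066  0.01037059]
shade 429 [[0.451 0.28  0.264]
 [0.547 0.424 0.289]]
shadetop 400 [0.53  0.373 0.436] [[0.5   0.32  0.425]
 [0.566 0.448 0.452]]
handle 107 [0.49218628 0.21839399 0.05691523] [[0.48  0.206 0.027]
 [0.508 0.233 0.084]]
```

View pics/topc.png

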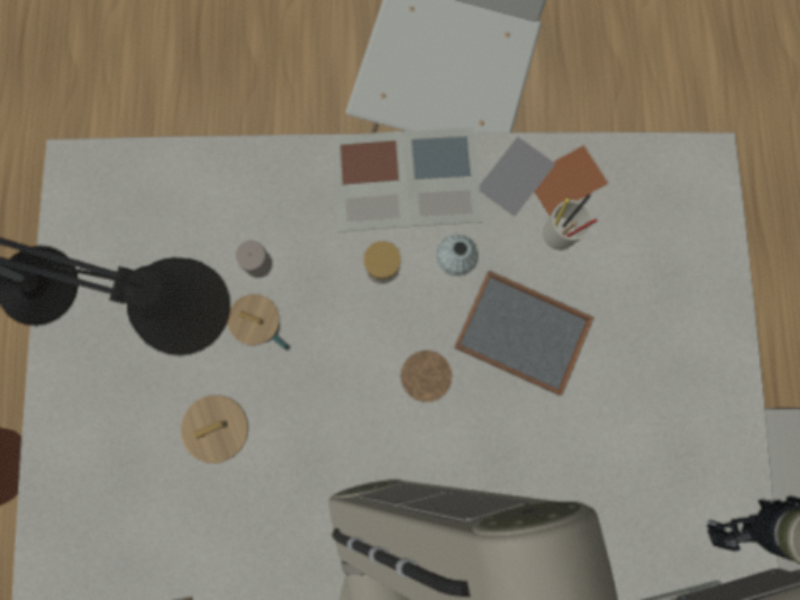

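View pics/sidec.png

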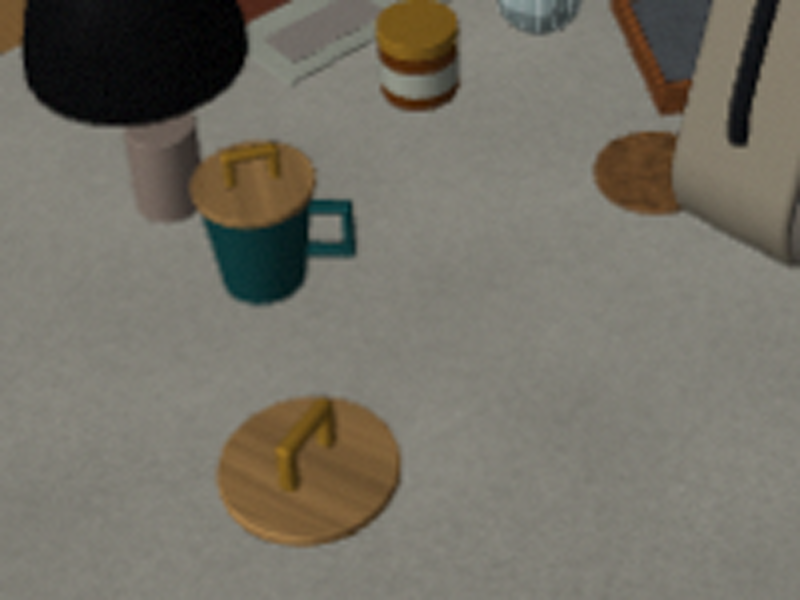

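The top view shows the mug with the small lid at about (252,318), its handle toward (285,345), and the larger look-alike lid at (214,428). The coaster is at (426,375) and the tray at (525,332). The side crop confirms the mug's lid sits beside the shade edge and the handle points away from the lamp.

```bash
python3 - <<'E'
from h import *
T=np.load('top0.npz');P=T['P'];S=np.load('side0.npz')['P'].reshape(-1,3)
hsv=cv2.cvtColor(T['im'],cv2.COLOR_BGR2HSV)
m=np.zeros((384,512),bool); m[220:262,250:295]=1
k=m&(hsv[...,1]>70); q=P[k]; print('coaster',k.sum(),q.mean(0).round(4),cv2.minEnclosingCircle(q[:,:2].astype(np.float32)))
Q=P.reshape(-1,3)
for n,Q in (('t',Q),('s',S)):
    r=Q[np.all((Q>[.45,.17,.015])&(Q<[.56,.24,.088]),1)]; d=r[:,:2]-[.5345,.2645]; rr=np.hypot(*d.T); r=r[rr>.055]; rr2=rr[rr>.055]
    d=r[:,:2]-[.5345,.2645]; print('handle',n,len(r),np.degrees(np.arctan2(d[:,1],d[:,0])).mean(),rr2.max(),rr2.mean(),np.percentile(r[:,2],[2,98]))
# tray from mask
m=np.zeros((384,512),bool); m[165:260,285:385]=1
k=m&(P[...,2]>.022)&(P[...,2]<.045)&(P[...,0]<.63); q=P[k]; c=cv2.minAreaRect(q[:,:2].astype(np.float32)); print('tray',k.sum(),c,np.median(q[:,2]))
print(cv2.boxPoints(c))
r=P.reshape(-1,3); r=np.vstack([r,S]); r=r[(r[:,2]>.26)&(r[:,2]<.3)&(r[:,0]>.4)&(r[:,0]<.65)&(r[:,1]>.2)&(r[:,1]<.45)]
A=np.c_[2*r[:,:2],np.ones(len(r))]; s=np.linalg.lstsq(A,(r[:,:2]**2).sum(1),rcond=None)[0]; print('shade c',s[:2],np.sqrt(s[2]+s[:2]@s[:2]))
st=env.get_state(); q=st['orientation']; Rt=R.from_quat([q[1],q[2],q[3],q[0]]).as_matrix(); print(st['tcp_pos'],Rt.round(3),st['clock'],env.camera_model('wrist')['T_tool_cam'])
E
```

```text
coaster 787 [ 0.4319 -0.0621  0.0124] ((0.4294068217277527, -0.06044060364365578), 0.095011405646801)
handle t 43 -130.1946182294506 0.07642218299622275 0.06803147991406565 [0.03354641 0.08490228]
handle s 78 -132.55630509643981 0.07696416883650463 0.06789680005034072 [0.0278926  0.08333717]
tray 726 ((0.5260159969329834, -0.2300085872411728), (0.29365700483322144, 0.17124053835868835), 65.10908508300781) 0.030360466899417182
[[ 0.38655    -0.32716143]
 [ 0.5418841  -0.3992352 ]
 [ 0.665482   -0.13285574]
 [ 0.51014787 -0.06078199]]
shade c [0.5321555  0.34535808] 0.07638442689958203
[ 0.18837836 -0.54330371  0.25031842] [[ 0.945  0.328  0.   ]
 [ 0.328 -0.945 -0.   ]
 [-0.     0.    -1.   ]] 1.8 [[-3.42437933e-04 -9.58512915e-01 -2.85048899e-01  7.22760971e-02]
 [ 9.99999823e-01 -4.66675592e-04  3.67925328e-04  5.84593346e-05]
 [-4.85686542e-04 -2.85048723e-01  9.58512905e-01 -1.22366076e-01]
 [ 0.00000000e+00  0.00000000e+00  0.00000000e+00  1.00000000e+00]]
```

```bash
cat >> h.py <<'E'
def fr(z,y):
    z=np.array(z,float);z/=np.linalg.norm(z);y=np.array(y,float);y-=z*(y@z);y/=np.linalg.norm(y)
    return np.stack([np.cross(y,z),y,z],1)
def tilt(az,th,flip=1):
    "tool leaning: z towards azimuth az, th deg from straight down; flip=1 camera low/back, -1 camera up"
    a,t=np.radians(az),np.radians(th); h=np.array([np.cos(a),np.sin(a),0])
    return fr(np.sin(t)*h-np.cos(t)*np.array([0,0,1]),flip*np.array([-h[1],h[0],0]))
def go(p,Rg=None):
    st=env.get_state();q=st['orientation'];Rt=R.from_quat([q[1],q[2],q[3],q[0]]).as_matrix()
    t=Rt.T@(np.array(p)-st['tcp_pos'])/.12
    r=np.zeros(3) if Rg is None else np.degrees(R.from_matrix(Rt.T@Rg).as_rotvec())/60
    print('travel',t.round(3).tolist(),'rot',r.round(3).tolist(),'joints',np.round(st['joint_pos'],2),'F',np.round(st['wrist_force'],1),'gap',round(st['finger_gap'],4))
E
A='{"travel":[0.717,-0.887,-0.05],"rot":[0,0,0],"fingers":1}'
for i in 1 2 3 4 5; do python3 -m pendant '[{"travel":[0.36,-0.44,-0.025],"rot":[0,0,0],"fingers":1},{"travel":[0.717,-0.887,-0.05],"rot":[0,0,0],"fingers":1},{"travel":[0.717,-0.887,-0.05],"rot":[0,0,0],"fingers":1}]'; done
python3 - <<'E'
from h import *
go([.505,.192,.222],tilt(68,40,1))
E
```

```text
clock: 2.1
tcp_pos: [0.2351, -0.4121, 0.2561]
orientation: [-0.001, 0.986, 0.166, 0.0]
wrist_force: [0.6, -0.8, -0.1]
finger_gap: 0.0856
grip_force: 0.0
clock: 2.4
tcp_pos: [0.2814, -0.2832, 0.2626]
orientation: [-0.0, 0.986, 0.166, 0.0]
wrist_force: [-0.7, -0.7, 0.1]
finger_gap: 0.0854
grip_force: 0.0
clock: 2.7
tcp_pos: [0.3278, -0.1546, 0.2687]
orientation: [0.0, 0.986, 0.166, 0.0]
wrist_force: [1.5, -1.1, 0.2]
finger_gap: 0.0856
grip_force: 0.0
clock: 3.0
tcp_pos: [0.3744, -0.0259, 0.2748]
orientation: [0.0, 0.986, 0.167, 0.001]
wrist_force: [1.1, -0.7, -0.4]
finger_gap: 0.0855
grip_force: 0.0
clock: 3.3
tcp_pos: [0.421, 0.1032, 0.2807]
orientation: [-0.0, 0.986, 0.167, 0.001]
wrist_force: [0.7, -1.7, 0.1]
finger_gap: 0.0854
grip_force: 0.0
travel [0.904, -0.468, 0.49] rot [0.756, -0.344, 2.08] joints [ 0.05  0.03 -0.22  1.32  0.    2.86] F [ 0.7 -1.7  0.1] gap 0.0854
```

```bash
python3 - <<'E'
from h import *
go([.4915,.160,.215],tilt(68,52,-1))
E
```

```text
travel [0.71, -0.254, 0.548] rot [0.369, 0.811, -0.755] joints [ 0.05  0.03 -0.22  1.32  0.    2.86] F [ 0.7 -1.7  0.1] gap 0.0854
```

```bash
python3 -m pendant '[{"travel":[0.2,-0.07,0],"rot":[0.09,0.2,-0.19],"fingers":0},{"travel":[0.4,-0.15,0.1],"rot":[0.18,0.4,-0.38],"fingers":-0.2},{"travel":[0.6,-0.2,0.3],"rot":[0.27,0.6,-0.56],"fingers":-0.2},{"travel":[0.71,-0.254,0.548],"rot":[0.369,0.811,-0.755],"fingers":-0.2},{"travel":[0.71,-0.254,0.548],"rot":[0.369,0.811,-0.755],"fingers":-0.2},{"travel":[0.71,-0.254,0.548],"rot":[0.369,0.811,-0.755],"fingers":-0.2},{"travel":[0.71,-0.254,0.548],"rot":[0.369,0.811,-0.755],"fingers":-0.2},{"travel":[0.71,-0.254,0.548],"rot":[0.369,0.811,-0.755],"fingers":-0.2},{"travel":[0.71,-0.254,0.548],"rot":[0.369,0.811,-0.755],"fingers":-0.2},{"travel":[0.71,-0.254,0.548],"rot":[0.369,0.811,-0.755],"fingers":-0.2}]'
cat > look.py <<'E'
from h import *
import sys
st=env.get_state();im,d=env.read_camera('wrist');m,Rc,c=campose('wrist',st);P=cloud(d,m,Rc,c)
cv2.imwrite(f'pics/{sys.argv[1]}.png',im); np.savez(sys.argv[1]+'.npz',im=im,d=d,P=P)
E
python3 look.py w1; python3 - <<'E'
from h import *
Q=np.load('w1.npz')['P'].reshape(-1,3)
r=Q[np.all((Q>[.49,.22,.12])&(Q<[.58,.31,.15]),1)];print('ring',len(r),r.mean(0),np.percentile(r,[1,99],0).round(4),np.linalg.svd(r[:,:2]-r[:,:2].mean(0),full_matrices=0)[2][0])
r=Q[np.all((Q>[.45,.17,.097])&(Q<[.62,.34,.108]),1)];print('disc',np.median(r[:,2]),cv2.minEnclosingCircle(r[:,:2].astype(np.float32)))
go([.534,.264,.130],tilt(68,52,-1))
E
```

```text
clock: 4.3
tcp_pos: [0.4911, 0.1563, 0.2136]
orientation: [-0.245, 0.747, 0.501, 0.363]
wrist_force: [-0.2, -0.0, 0.8]
finger_gap: 0.0341
grip_force: 0.0
ring 551 [0.53357389 0.25913559 0.13145891] [[0.5241 0.2429 0.1207]
 [0.5452 0.2828 0.1342]] [-0.36894405 -0.92945161]
disc 0.1017993287648637 ((0.5357056856155396, 0.26402148604393005), 0.049494970589876175)
travel [0.042, -0.005, 1.191] rot [0.001, 0.001, -0.003] joints [-0.31  0.08 -0.62  0.78  0.9   1.69] F [-1.1  1.  -0.1] gap 0.0342
```

View pics/w1.png

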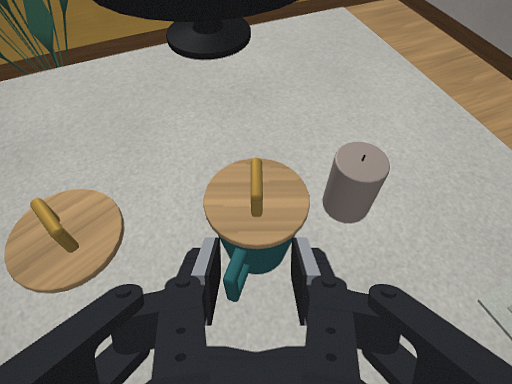

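The ring stands centred at (257,188) between the finger lines and under the shade rim, with the pillar clear to the right at (358,180).

```bash
python3 -m pendant '[{"travel":[0.02,0,0.3],"rot":[0,0,0],"fingers":-0.2},{"travel":[0.04,0,0.6],"rot":[0,0,0],"fingers":-0.2},{"travel":[0.04,0,0.8],"rot":[0,0,0],"fingers":-0.2},{"travel":[0.04,0,0.9],"rot":[0,0,0],"fingers":-0.2}]'
python3 -m pendant '[{"travel":[0,0,0.15],"rot":[0,0,0],"fingers":-0.2},{"travel":[0,0,0.28],"rot":[0,0,0],"fingers":-0.2},{"travel":[0,0,0.28],"rot":[0,0,0],"fingers":-0.2}]'
python3 -m pendant '[{"travel":[0,0,0],"rot":[0,0,0],"fingers":-1},{"travel":[0,0,0],"rot":[0,0,0],"fingers":-1},{"travel":[0,0,0],"rot":[0,0,0],"fingers":-1},{"travel":[0,0,0],"rot":[0,0,0],"fingers":-1}]' 60
python3 - <<'E'
from h import *
go([.534,.264,.165])
E
```

```text
clock: 4.75
tcp_pos: [0.5234, 0.2408, 0.1513]
orientation: [-0.245, 0.745, 0.503, 0.363]
wrist_force: [-0.4, -0.7, 0.4]
finger_gap: 0.0339
grip_force: 0.0
clock: 5.05
tcp_pos: [0.5332, 0.2649, 0.1306]
orientation: [-0.245, 0.745, 0.503, 0.362]
wrist_force: [0.1, -0.4, -0.2]
finger_gap: 0.0339
grip_force: 0.0
clock: 5.45
tcp_pos: [0.5343, 0.263, 0.1318]
orientation: [-0.245, 0.746, 0.502, 0.364]
wrist_force: [0.2, 0.1, 1.0]
finger_gap: 0.0091
grip_force: 58.5
travel [0.222, -0.006, -0.165] rot [0.0, 0.0, 0.0] joints [-0.05  0.22 -0.74  0.21  0.84  2.09] F [0.2 0.1 1. ] gap 0.0091
```

```bash
python3 -m pendant '[{"travel":[0.05,0,-0.04],"rot":[0,0,0],"fingers":-1},{"travel":[0.1,0,-0.08],"rot":[0,0,0],"fingers":-1},{"travel":[0.15,0,-0.12],"rot":[0,0,0],"fingers":-1},{"travel":[0.15,0,-0.12],"rot":[0,0,0],"fingers":-1}]'
python3 - <<'E'
from h import *
go([.535,.175,.158],tilt(68,52,-1));go([.535,.085,.080],tilt(68,52,-1));go([.535,.085,.045],tilt(68,52,-1))
E
```

```text
clock: 5.85
tcp_pos: [0.5348, 0.2629, 0.1558]
orientation: [-0.244, 0.745, 0.502, 0.364]
wrist_force: [1.1, -0.8, -1.3]
finger_gap: 0.0091
grip_force: 58.4
travel [-0.403, 0.277, -0.546] rot [0.002, -0.0, 0.0] joints [-0.05  0.18 -0.71  0.27  0.84  2.09] F [ 1.1 -0.8 -1.3] gap 0.0091
travel [-1.344, 0.558, -0.693] rot [0.002, -0.0, 0.0] joints [-0.05  0.18 -0.71  0.27  0.84  2.09] F [ 1.1 -0.8 -1.3] gap 0.0091
travel [-1.574, 0.557, -0.513] rot [0.002, -0.0, 0.0] joints [-0.05  0.18 -0.71  0.27  0.84  2.09] F [ 1.1 -0.8 -1.3] gap 0.0091
```

```bash
python3 -m pendant '[{"travel":[-0.2,0.14,-0.27],"rot":[0,0,0],"fingers":-1},{"travel":[-0.4,0.28,-0.55],"rot":[0,0,0],"fingers":-1},{"travel":[-0.4,0.28,-0.55],"rot":[0,0,0],"fingers":-1},{"travel":[-0.4,0.28,-0.55],"rot":[0,0,0],"fingers":-1}]'
python3 -m pendant '[{"travel":[-0.3,0.1,-0.05],"rot":[0,0,0],"fingers":-1},{"travel":[-0.6,0.2,-0.1],"rot":[0,0,0],"fingers":-1},{"travel":[-0.94,0.28,-0.147],"rot":[0,0,0],"fingers":-1},{"travel":[-0.94,0.28,-0.147],"rot":[0,0,0],"fingers":-1},{"travel":[-0.94,0.28,-0.147],"rot":[0,0,0],"fingers":-1}]'
python3 - <<'E'
from h import *
im,d=env.read_camera('side');m,Rc,c=campose('side');Q=cloud(d,m,Rc,c).reshape(-1,3)
r=Q[np.all((Q>[.46,.02,.008])&(Q<[.61,.16,.2]),1)]; print(np.percentile(r,[2,50,98],0))
cv2.imwrite('pics/s2.png',cv2.resize(im[130:330,100:366],(798,600)))
go([.535,.085,.044],tilt(68,52,-1))
E
```

```text
clock: 6.25
tcp_pos: [0.5353, 0.1735, 0.157]
orientation: [-0.244, 0.746, 0.501, 0.363]
wrist_force: [0.2, 0.4, 0.0]
finger_gap: 0.0088
grip_force: 58.9
clock: 6.75
tcp_pos: [0.5337, 0.0856, 0.0781]
orientation: [-0.246, 0.746, 0.502, 0.363]
wrist_force: [-0.0, 0.7, -0.9]
finger_gap: 0.0088
grip_force: 58.9
[[0.46563364 0.02149619 0.04429297]
 [0.51309638 0.06816002 0.09778544]
 [0.56873018 0.12979661 0.17522222]]
travel [-0.232, 0.013, 0.176] rot [-0.001, 0.0, -0.001] joints [-0.43  0.4  -0.61  0.62  0.91  1.49] F [-0.3  0.8 -1. ] gap 0.0085
```

View pics/s2.png

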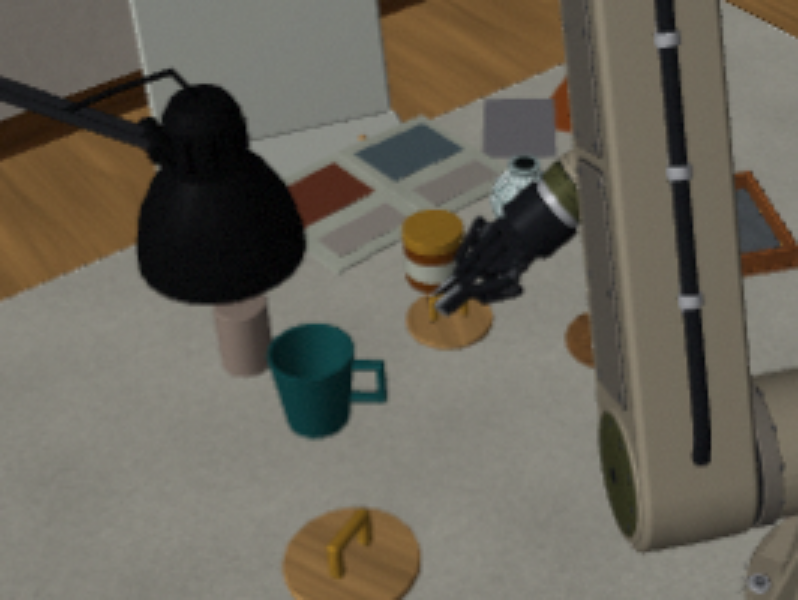

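The lid hangs level in the gripper at (450,320), and the mug at (315,380) is open and unmoved. I'll lower it.

```bash
python3 -m pendant '[{"travel":[-0.08,0,0.06],"rot":[0,0,0],"fingers":-1},{"travel":[-0.15,0.01,0.115],"rot":[0,0,0],"fingers":-1},{"travel":[-0.2,0.013,0.15],"rot":[0,0,0],"fingers":-1},{"travel":[-0.235,0.013,0.18],"rot":[0,0,0],"fingers":-1},{"travel":[-0.235,0.013,0.18],"rot":[0,0,0],"fingers":-1},{"travel":[-0.235,0.013,0.18],"rot":[0,0,0],"fingers":-1}]'
python3 -m pendant '[{"travel":[0,0,0],"rot":[0,0,0],"fingers":-0.5},{"travel":[0,0,0],"rot":[0,0,0],"fingers":-0.3},{"travel":[0,0,0],"rot":[0,0,0],"fingers":-0.3},{"travel":[0,0,0],"rot":[0,0,0],"fingers":-0.3}]'
python3 -m pendant '[{"travel":[0,0,-0.2],"rot":[0,0,0],"fingers":-0.3},{"travel":[0,0,-0.5],"rot":[0,0,0],"fingers":-0.3},{"travel":[0,0,-0.9],"rot":[0,0,0],"fingers":-0.3},{"travel":[0,0,-0.9],"rot":[0,0,0],"fingers":-0.3}]'
python3 look.py w2; python3 - <<'E'
from h import *
Q=np.load('w2.npz')['P'].reshape(-1,3)
r=Q[np.all((Q>[.48,.03,.009])&(Q<[.6,.14,.022]),1)];print('disc',np.percentile(r[:,2],[5,50,95]),cv2.minEnclosingCircle(r[:,:2].astype(np.float32)))
r=Q[np.all((Q>[.48,.03,.035])&(Q<[.6,.14,.06]),1)];print('ring',np.percentile(r[:,2],[5,50,95]))
h=np.radians(-131);hp=np.array([.534+.072*np.cos(h),.264+.072*np.sin(h),.054]);print(hp)
Rg=tilt(49,65,-1); go([.44,.06,.2],Rg);go(hp-Rg[:,2]*.12,Rg)
E
```

```text
clock: 7.4
tcp_pos: [0.5354, 0.0845, 0.0436]
orientation: [-0.245, 0.745, 0.502, 0.363]
wrist_force: [-0.7, 1.4, 1.6]
finger_gap: 0.0085
grip_force: 59.0
clock: 7.8
tcp_pos: [0.5354, 0.0839, 0.0434]
orientation: [-0.245, 0.746, 0.502, 0.363]
wrist_force: [-0.3, -0.1, 0.4]
finger_gap: 0.03
grip_force: 0.0
clock: 8.2
tcp_pos: [0.5048, 0.001, 0.1129]
orientation: [-0.243, 0.747, 0.501, 0.364]
wrist_force: [2.0, -1.3, 0.3]
finger_gap: 0.03
grip_force: 0.0
disc [0.01250407 0.01361011 0.0146254 ] ((0.5361788868904114, 0.0853036493062973), 0.04941212013363838)
ring [0.03865689 0.04446487 0.04563878]
[0.48676375 0.20966091 0.054     ]
travel [0.731, -0.68, -0.269] rot [-0.265, 0.216, 0.165] joints [-0.62  0.41 -0.51  0.94  0.87  1.21] F [-0.1  0.1 -0.2] gap 0.0295
travel [0.38, -1.085, 0.57] rot [-0.265, 0.216, 0.165] joints [-0.62  0.41 -0.51  0.94  0.87  1.21] F [-0.1  0.1 -0.2] gap 0.0295
```

```bash
python3 -m pendant '[{"travel":[0.35,-0.2,-0.27],"rot":[-0.05,0.04,0.03],"fingers":-0.2},{"travel":[0.731,-0.5,-0.27],"rot":[-0.15,0.12,0.09],"fingers":-0.2},{"travel":[0.731,-0.68,-0.269],"rot":[-0.265,0.216,0.165],"fingers":-0.2},{"travel":[0.731,-0.68,-0.269],"rot":[-0.265,0.216,0.165],"fingers":-0.2},{"travel":[0.731,-0.68,-0.269],"rot":[-0.265,0.216,0.165],"fingers":-0.2},{"travel":[0.731,-0.68,-0.269],"rot":[-0.265,0.216,0.165],"fingers":-0.2}]'
python3 look.py w3; python3 - <<'E'
from h import *
st=env.get_state();n=np.load('w3.npz');P=n['P'];Q=P.reshape(-1,3)
r=Q[np.all((Q>[.45,.17,.085])&(Q<[.62,.34,.105]),1)];c=cv2.minEnclosingCircle(r[:,:2].astype(np.float32));print('rim',np.percentile(r[:,2],98),c)
c=np.array(c[0])
r=Q[np.all((Q>[.45,.17,.02])&(Q<[.56,.25,.09]),1)];d=r[:,:2]-c;rr=np.hypot(*d.T);k=(rr>.062)&(rr<.09);a=np.degrees(np.arctan2(d[k,1],d[k,0]))
print('bar',k.sum(),r[k].mean(0),np.percentile(r[k],[2,98],0).round(4),a.mean(),np.percentile(a,[3,97]),np.percentile(rr[k],[2,98]))
h=np.radians(-131);hp=np.array([*(c+.072*np.array([np.cos(h),np.sin(h)])),.054]);print(hp)
Rg=tilt(49,65,-1); go(hp-Rg[:,2]*.1,Rg);go(hp,Rg)
E
```

```text
clock: 8.85
tcp_pos: [0.4394, 0.0621, 0.1993]
orientation: [-0.224, 0.767, 0.352, 0.488]
wrist_force: [0.8, -0.8, 1.4]
finger_gap: 0.0341
grip_force: 0.0
rim 0.09415717716255104 ((0.5354259610176086, 0.2637219727039337), 0.0465579479932785)
bar 360 [0.48760732 0.20828316 0.06861836] [[0.4822 0.2038 0.0455]
 [0.4967 0.2176 0.0801]] -130.76113587714988 [-135.40812682 -126.32036719] [0.06286929 0.07681175]
[0.48818971 0.20938288 0.054     ]
travel [-0.594, -0.504, 0.764] rot [-0.005, 0.001, 0.002] joints [-0.71  0.01 -0.92  0.66  1.13  1.56] F [ 0.6 -0.1  0.2] gap 0.0339
travel [-0.594, -0.5, 1.597] rot [-0.005, 0.001, 0.002] joints [-0.71  0.01 -0.92  0.66  1.13  1.56] F [ 0.6 -0.1  0.2] gap 0.0339
```

View pics/w3.png

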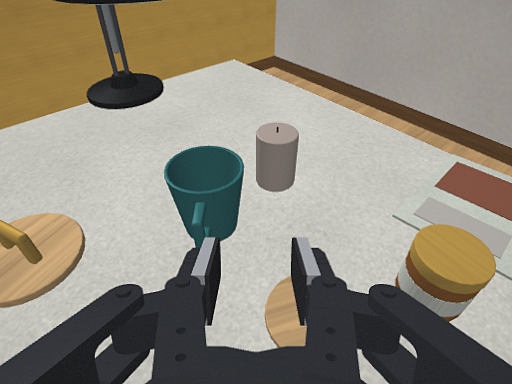

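The mug's rim is at (205,170) and the handle bar at (198,220), clear of everything and angled as computed.

```bash
python3 -m pendant '[{"travel":[-0.2,-0.3,0.2],"rot":[0,0,0],"fingers":-0.2},{"travel":[-0.4,-0.504,0.45],"rot":[0,0,0],"fingers":-0.2},{"travel":[-0.594,-0.504,0.764],"rot":[0,0,0],"fingers":-0.2},{"travel":[-0.594,-0.504,0.764],"rot":[0,0,0],"fingers":-0.2},{"travel":[-0.594,-0.504,0.764],"rot":[0,0,0],"fingers":-0.2}]'
python3 look.py w4; python3 - <<'E'
from h import *
n=np.load('w4.npz');P=n['P'];Q=P.reshape(-1,3)
c=np.array([.5352,.2639])
r=Q[np.all((Q>[.45,.17,.02])&(Q<[.56,.25,.09]),1)];d=r[:,:2]-c;rr=np.hypot(*d.T);k=(rr>.066)&(rr<.08);a=np.degrees(np.arctan2(d[k,1],d[k,0]))
print('bar',k.sum(),r[k].mean(0),np.percentile(r[k],[2,98],0).round(4),a.mean(),np.percentile(a,[3,97]))
go([.488,.2093,.056],tilt(49,65,-1))
E
```

```text
clock: 9.4
tcp_pos: [0.4447, 0.0939, 0.1147]
orientation: [-0.247, 0.761, 0.367, 0.474]
wrist_force: [0.3, 0.5, 0.4]
finger_gap: 0.034
grip_force: 0.0
bar 818 [0.48699978 0.20691498 0.05835829] [[0.4822 0.2036 0.0292]
 [0.494  0.2133 0.0798]] -130.209485298299 [-134.77607744 -126.12498268]
travel [-0.028, -0.277, 1.102] rot [-0.065, 0.008, -0.001] joints [-0.62  0.2  -1.02  0.3   1.13  1.66] F [ 0.6 -0.2 -0.3] gap 0.0341
```

```bash
python3 -m pendant '[{"travel":[0,0,0.2],"rot":[0,0,0],"fingers":-0.2},{"travel":[0,0,0.33],"rot":[0,0,0],"fingers":-0.2},{"travel":[0,0,0.33],"rot":[0,0,0],"fingers":-0.2},{"travel":[0,0,0.33],"rot":[0,0,0],"fingers":-0.2}]'
python3 - <<'E'
from h import *
go([.488,.2093,.056],tilt(49,65,-1))
E
```

```text
clock: 9.85
tcp_pos: [0.4695, 0.1118, 0.1036]
orientation: [-0.254, 0.76, 0.372, 0.469]
wrist_force: [0.3, 0.1, -0.4]
finger_gap: 0.0336
grip_force: 0.0
travel [-0.048, -0.344, 0.849] rot [-0.083, 0.012, -0.001] joints [-0.53  0.24 -1.03  0.11  1.12  1.83] F [ 0.3  0.1 -0.4] gap 0.0336
```

```bash
cat > kin.py <<'E'
import numpy as np
from scipy.optimize import least_squares
from scipy.spatial.transform import Rotation as R
D=[([-1.377,.313,.046,1.304,0,1.431],(.1884,-.5433,.2503),(0,.986,.166,0)),([.05,.03,-.22,1.32,0,2.86],(.421,.1032,.2807),(0,.986,.167,.001)),
([-.31,.08,-.62,.78,.9,1.69],(.4911,.1563,.2136),(-.245,.747,.501,.363)),([-.05,.22,-.74,.21,.84,2.09],(.5343,.263,.1318),(-.245,.746,.502,.364)),
([-.05,.18,-.71,.27,.84,2.09],(.5348,.2629,.1558),(-.244,.745,.502,.364)),([-.43,.4,-.61,.62,.91,1.49],(.5337,.0856,.0781),(-.246,.746,.502,.363)),
([-.62,.41,-.51,.94,.87,1.21],(.5048,.001,.1129),(-.243,.747,.501,.364)),([-.71,.01,-.92,.66,1.13,1.56],(.4394,.0621,.1993),(-.224,.767,.352,.488)),
([-.62,.2,-1.02,.3,1.13,1.66],(.4447,.0939,.1147),(-.247,.761,.367,.474)),([-.53,.24,-1.03,.11,1.12,1.83],(.4695,.1118,.1036),(-.254,.76,.372,.469))]
E=lambda s,a: R.from_euler(s,a)
B0=R.from_matrix(np.array([[0,0,1],[0,1,0],[-1,0,0.]]).astype(float)) # tool z->x
def fk(q,x):
    a1,h,L1,L2,e,w,d4,Lt,ro,b5=x
    R2=E('z',q[0])*E('y',q[1]); R3=R2*E('y',-q[2]); R4=R3*E('y',q[3]); R5=R4*E('z',q[4]); R6=R5*E('x',q[5]+ro)
    p=E('z',q[0]).apply([a1,w,h])+R2.apply([0,0,L1])+R3.apply([L2,0,e])+R4.apply([d4,0,0])+R5.apply([Lt,b5,0])
    return p,R6*B0
def res(x):
    o=[]
    for q,p,t in D:
        P,Q=fk(q,x); o+=list((P-p)*10); o+=list((R.from_quat([t[1],t[2],t[3],t[0]]).inv()*Q).as_rotvec())
    return o
best=min((least_squares(res,[0,.3,.3,.3,0,0,.1,.2,r,0]) for r in (0,1.57,3.14,-1.57)),key=lambda s:s.cost)
X=best.x
LO=np.array([-2.76,-.86,-1.03,-2.2,-1.47,-3.14]);HI=np.array([2.76,1.69,1.26,2.34,1.5,3.14])
def ik(p,Rg,q0,n=12):
    f=lambda q:(lambda P,Q:np.r_[(P-p)*10,(Rg.inv()*Q).as_rotvec()])(*fk(q,X))
    rng=np.random.default_rng(0);S=[]
    for i in range(n):
        s=least_squares(f,np.clip(q0 if i==0 else np.array(q0)+rng.normal(0,.6,6),LO+.02,HI-.02),bounds=(LO,HI));S.append(s)
    s=min(S,key=lambda s:s.cost if s.cost>1e-5 else 1e-6*np.abs(s.x-q0).max()); r=f(s.x); return s.x.round(2),round(np.linalg.norm(r[:3])*100),round(np.degrees(np.linalg.norm(r[3:])),1)
E
python3 - <<'E'
from kin import *
from h import tilt
print(X.round(3),np.sqrt(np.mean(np.array(best.fun)**2)))
q0=np.array([-.4,.2,-.9,.3,1.1,1.9])
for th in (65,55,45,35,25,15,0):
    M=tilt(49,th,-1);Rg=R.from_matrix(M)
    for b in (0,.08): print(th,b,*ik(np.array([.488,.2093,.056])-M[:,2]*b,Rg,q0))
E
```

```text
[-1.000e-03  2.270e-01  5.150e-01  4.100e-01  5.900e-02  7.700e-02
  1.340e-01  2.820e-01  6.281e+00  3.000e-03] 0.011843893474953697
65 0 [-0.23  0.36 -1.03 -0.25  0.99  2.17] 4 12.0
65 0.08 [-0.45  0.25 -1.03  0.17  1.1   1.8 ] 4 10.6
55 0 [-0.15  0.25 -1.03 -0.19  0.78  2.29] 3 7.0
55 0.08 [-0.33  0.07 -1.03  0.15  0.87  2.06] 2 6.5
45 0 [-0.06  0.18 -1.03 -0.17  0.6   2.39] 0 0.8
45 0.08 [-0.2  -0.04 -1.03  0.12  0.66  2.25] 0 0.0
35 0 [ 0.02  0.15 -0.91  0.07  0.44  2.41] 0 0.0
35 0.08 [-0.08 -0.04 -0.88  0.34  0.48  2.31] 0 0.0
25 0 [ 0.09  0.17 -0.77  0.31  0.3   2.43] 0 0.0
25 0.08 [ 0.03  0.01 -0.72  0.53  0.31  2.37] 0 0.0
15 0 [ 0.16  0.23 -0.62  0.52  0.17  2.47] 0 0.0
15 0.08 [ 0.13  0.11 -0.55  0.72  0.17  2.44] 0 0.0
0 0 [ 0.25  0.37 -0.38  0.82  0.    2.54] 0 0.0
0 0.08 [ 0.25  0.29 -0.27  1.01  0.    2.54] 0 0.0
```

```bash
python3 - <<'E'
from h import *
from kin import ik
Ro=tilt(49,65,-1); hp=np.array([.4882,.2094,.054]); po=hp-.06*Ro[:,2]
Rn=tilt(49,38,-1); pn=np.array([.488,.2093,.056])-Rn[:,2]*.10+[0,0,.03]
print((Ro.T@(pn-po)/.12).round(3),(np.degrees(R.from_matrix(Ro.T@Rn).as_rotvec())/60).round(3),pn,ik(pn,R.from_matrix(Rn),np.array([-.2,0,-.9,.1,.6,2.2])))
# pour feasibility
Rm0=R.from_euler('z',np.radians(-131)).as_matrix(); G=Rm0.T@tilt(49,38,-1)
gm=np.array([.072,0,.056]); lm=np.array([-.046,0,.095])
L=np.array([.41,.91,0]); lip=np.array([.513,-.258,.075])-.04*L
q=np.array([-.6,.2,-.5,1.2,.6,2.2])
for az in (50,65,80):
  for t in (0,30,60,90,110,122,130):
    Rm=R.from_euler('zyx',np.radians([az-180,-t,0])).as_matrix()
    p=lip-Rm@(lm-gm); s=ik(p,R.from_matrix(Rm@G),q); print(az,t,p.round(3),s); q=s[0]
  q=np.array([-.6,.2,-.5,1.2,.6,2.2])
E
```

```text
[ 0.619 -0.001 -0.357] [ 0.   -0.45  0.  ] [0.44760897 0.16283544 0.16480108] (array([-0.15, -0.14, -0.86,  0.45,  0.55,  2.25]), 0, np.float64(0.0))
50 0 [ 0.421 -0.385  0.036] (array([-1.17,  0.66, -0.14,  1.11,  0.58,  1.  ]), 0, np.float64(0.0))
50 30 [ 0.45  -0.385  0.003] (array([-1.27,  0.8 , -0.25,  0.97,  1.  ,  0.6 ]), 0, np.float64(0.0))
50 60 [ 0.492 -0.385 -0.01 ] (array([-1.27,  1.23,  0.05,  1.69,  1.38, -0.46]), 0, np.float64(0.0))
50 90 [ 0.536 -0.385 -0.001] (array([-1.19,  1.46,  0.31,  2.34,  1.35, -1.33]), 3, np.float64(19.3))
50 110 [ 0.559 -0.385  0.017] (array([-1.15,  1.44,  0.4 ,  2.34,  1.33, -1.45]), 6, np.float64(36.6))
50 122 [ 0.57  -0.385  0.031] (array([-1.13,  1.42,  0.44,  2.34,  1.3 , -1.54]), 8, np.float64(46.4))
50 130 [ 0.575 -0.385  0.042] (array([-1.12,  1.41,  0.47,  2.34,  1.28, -1.61]), 10, np.float64(52.6))
65 0 [ 0.447 -0.401  0.036] (array([-1.1 ,  0.8 ,  0.12,  1.35,  0.51,  0.79]), 0, np.float64(0.0))
65 30 [ 0.473 -0.401  0.016] (array([-1.21,  0.85, -0.03,  1.19,  0.89,  0.39]), 0, np.float64(0.0))
65 60 [ 0.505 -0.401  0.012] (array
[... 488 characters left out ...]
6 -0.411  0.036] (array([-1.03,  0.94,  0.4 ,  1.56,  0.42,  0.61]), 0, np.float64(0.0))
80 30 [ 0.498 -0.411  0.031] (array([-1.13,  0.88,  0.16,  1.34,  0.77,  0.23]), 0, np.float64(0.0))
80 60 [ 0.52  -0.411  0.038] (array([-1.2 ,  1.03,  0.15,  1.47,  1.14, -0.36]), 0, np.float64(0.0))
80 90 [ 0.536 -0.411  0.055] (array([-1.2 ,  1.38,  0.4 ,  2.34,  1.29, -1.6 ]), 1, np.float64(3.4))
80 110 [ 0.54  -0.411  0.069] (array([-1.19,  1.35,  0.4 ,  2.34,  1.28, -1.8 ]), 4, np.float64(19.4))
80 122 [ 0.541 -0.411  0.078] (array([-1.19,  1.34,  0.41,  2.34,  1.26, -1.91]), 5, np.float64(28.7))
80 130 [ 0.54  -0.411  0.084] (array([-1.19,  1.33,  0.42,  2.34,  1.24, -2.  ]), 7, np.float64(34.7))
```

```bash
python3 -m pendant '[{"travel":[0.2,0,-0.1],"rot":[0,-0.1,0],"fingers":-0.2},{"travel":[0.4,0,-0.25],"rot":[0,-0.25,0],"fingers":-0.2},{"travel":[0.62,0,-0.36],"rot":[0,-0.45,0],"fingers":-0.2},{"travel":[0.62,0,-0.36],"rot":[0,-0.45,0],"fingers":-0.2},{"travel":[0.62,0,-0.36],"rot":[0,-0.45,0],"fingers":-0.2}]'
python3 - <<'E'
from h import *
from kin import ik
Rn=tilt(49,38,-1); hp=np.array([.488,.2093,.056]);go(hp-Rn[:,2]*.1,Rn);go(hp-Rn[:,2]*.05,Rn);go(hp,Rn)
Rm0=R.from_euler('z',np.radians(-131)).as_matrix(); G=Rm0.T@tilt(49,38,-1)
gm=np.array([.072,0,.056]); lm=np.array([-.046,0,.095])
L=np.array([.41,.91,0]); lip=np.array([.513,-.258,.075])-.04*L
for az in (50,65,80):
  q=np.array([-.6,.2,-.5,1.2,.6,2.2])
  for t in (0,60,90,122,130):
    Rm=R.from_euler('ZYX',np.radians([az-180,-t,0])).as_matrix()
    p=lip-Rm@(lm-gm); s=ik(p,R.from_matrix(Rm@G),q,6); print(az,t,p.round(3),s); q=s[0]
E
```

```text
clock: 10.35
tcp_pos: [0.4696, 0.1044, 0.1926]
orientation: [-0.158, 0.848, 0.422, 0.28]
wrist_force: [-0.9, 0.2, -0.3]
finger_gap: 0.0344
grip_force: 0.0
travel [-0.077, -0.421, 0.565] rot [-0.07, 0.01, 0.041] joints [-0.31 -0.05 -0.68  0.73  0.63  1.97] F [-0.9  0.2 -0.3] gap 0.0344
travel [-0.074, -0.39, 0.981] rot [-0.07, 0.01, 0.041] joints [-0.31 -0.05 -0.68  0.73  0.63  1.97] F [-0.9  0.2 -0.3] gap 0.0344
travel [-0.07, -0.36, 1.396] rot [-0.07, 0.01, 0.041] joints [-0.31 -0.05 -0.68  0.73  0.63  1.97] F [-0.9  0.2 -0.3] gap 0.0344
50 0 [ 0.421 -0.385  0.036] (array([-1.17,  0.66, -0.14,  1.11,  0.58,  1.  ]), 0, np.float64(0.0))
50 60 [ 0.437 -0.365  0.158] (array([-0.65,  0.38, -0.13,  1.07, -0.38,  1.62]), 0, np.float64(0.0))
50 90 [ 0.472 -0.324  0.193] (array([-0.37,  0.61,  0.09,  1.43, -0.84,  2.07]), 0, np.float64(0.0))
50 122 [ 0.516 -0.272  0.196] (array([-0.2 ,  1.12,  0.48,  2.29, -1.06,  2.96]), 0, np.float64(0.0))
50 130 [ 0.526 -0.259  0.19 ] (array([-0.16,  1.16,  0.48,  2.34, -1.08,  3.03]), 2, np.float64(6.0))
65 0 [ 0.447 -0.401  0.036] (array([-1.1 ,  0.8 ,
[... 262 characters left out ...]
0.509 -0.268  0.196] (array([-0.15,  0.96,  0.17,  2.  , -1.26,  2.81]), 0, np.float64(0.0))
65 130 [ 0.516 -0.253  0.19 ] (array([-0.12,  1.09,  0.23,  2.28, -1.25,  3.14]), 0, np.float64(2.0))
80 0 [ 0.476 -0.411  0.036] (array([-1.03,  0.94,  0.4 ,  1.56,  0.42,  0.61]), 0, np.float64(0.0))
80 60 [ 0.48  -0.386  0.158] (array([-0.66,  0.32, -0.23,  0.84, -0.34,  1.06]), 0, np.float64(0.0))
80 90 [ 0.49  -0.333  0.193] (array([-0.36,  0.3 , -0.4 ,  0.64, -0.89,  1.28]), 0, np.float64(0.0))
80 122 [ 0.502 -0.265  0.196] (array([-0.12,  0.65, -0.27,  1.11, -1.45,  2.03]), 0, np.float64(0.0))
80 130 [ 0.505 -0.249  0.19 ] (array([-0.09,  0.98, -0.04,  2.11, -1.47,  3.14]), 0, np.float64(2.2))
```

```bash
python3 -m pendant '[{"travel":[-0.077,-0.2,0],"rot":[-0.035,0.005,0.02],"fingers":-0.2},{"travel":[-0.077,-0.421,0.2],"rot":[-0.07,0.01,0.041],"fingers":-0.2},{"travel":[-0.077,-0.421,0.565],"rot":[-0.07,0.01,0.041],"fingers":-0.2},{"travel":[-0.077,-0.421,0.565],"rot":[-0.07,0.01,0.041],"fingers":-0.2},{"travel":[-0.077,-0.421,0.565],"rot":[-0.07,0.01,0.041],"fingers":-0.2}]'
python3 - <<'E'
from h import *
Rn=tilt(49,38,-1); hp=np.array([.488,.2093,.056]);go(hp-Rn[:,2]*.05,Rn);go(hp,Rn)
E
```

```text
clock: 10.85
tcp_pos: [0.4431, 0.1632, 0.1293]
orientation: [-0.139, 0.862, 0.39, 0.292]
wrist_force: [0.1, 0.2, -0.5]
finger_gap: 0.0342
grip_force: 0.0
travel [0.048, 0.034, 0.394] rot [-0.008, 0.004, -0.007] joints [-0.15 -0.08 -0.93  0.34  0.55  2.25] F [ 0.1  0.2 -0.5] gap 0.0342
travel [0.049, 0.037, 0.811] rot [-0.008, 0.004, -0.007] joints [-0.15 -0.08 -0.93  0.34  0.55  2.25] F [ 0.1  0.2 -0.5] gap 0.0342
```

```bash
python3 -m pendant '[{"travel":[0.049,0.035,0.2],"rot":[-0.008,0.004,-0.007],"fingers":-0.2},{"travel":[0.049,0.037,0.45],"rot":[-0.008,0.004,-0.007],"fingers":-0.2},{"travel":[0.049,0.037,0.7],"rot":[-0.008,0.004,-0.007],"fingers":-0.2},{"travel":[0.049,0.037,0.81],"rot":[-0.008,0.004,-0.007],"fingers":-0.2},{"travel":[0.049,0.037,0.81],"rot":[-0.008,0.004,-0.007],"fingers":-0.2}]'
python3 look.py w5
python3 -m pendant '[{"travel":[0,0,0],"rot":[0,0,0],"fingers":-1},{"travel":[0,0,0],"rot":[0,0,0],"fingers":-1},{"travel":[0,0,0],"rot":[0,0,0],"fingers":-1},{"travel":[0,0,0],"rot":[0,0,0],"fingers":-1},{"travel":[0,0,0],"rot":[0,0,0],"fingers":-1}]' 100
python3 - <<'E'
from h import *
Rn=tilt(49,38,-1); go([.488,.2093,.056],Rn);go([.488,.2093,.08],Rn)
E
```

```text
clock: 11.35
tcp_pos: [0.4907, 0.2081, 0.0567]
orientation: [-0.134, 0.861, 0.392, 0.297]
wrist_force: [0.5, 0.8, 0.7]
finger_gap: 0.0341
grip_force: 0.0
clock: 11.9
tcp_pos: [0.4914, 0.2082, 0.0594]
orientation: [-0.133, 0.86, 0.392, 0.299]
wrist_force: [-3.4, -4.1, 5.1]
finger_gap: 0.0105
grip_force: 98.1
travel [-0.026, -0.027, 0.015] rot [0.006, -0.003, 0.002] joints [-0.    0.15 -0.95 -0.01  0.48  2.4 ] F [-3.4 -4.1  5.1] gap 0.0105
travel [0.097, -0.026, -0.142] rot [0.006, -0.003, 0.002] joints [-0.    0.15 -0.95 -0.01  0.48  2.4 ] F [-3.4 -4.1  5.1] gap 0.0105
```

View pics/w5.png

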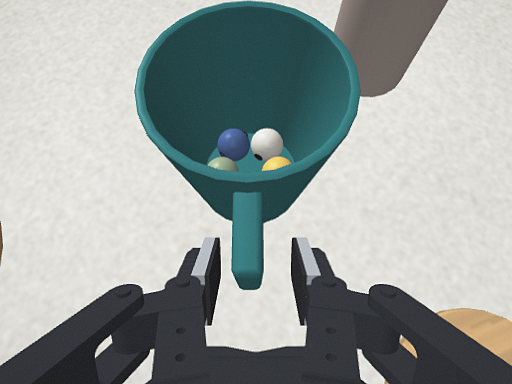

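The view shows the bar of the handle between the pads at (248,240), with the beads in the mug. The bar is now gripped.

```bash
python3 -m pendant '[{"travel":[0.05,0,-0.065],"rot":[0,0,0],"fingers":-1},{"travel":[0.1,0,-0.13],"rot":[0,0,0],"fingers":-1},{"travel":[0.15,0,-0.19],"rot":[0,0,0],"fingers":-1},{"travel":[0.15,0,-0.19],"rot":[0,0,0],"fingers":-1}]'
python3 look.py w6
python3 - <<'E'
from h import *
from kin import ik
a=np.load('w5.npz')['im'];b=np.load('w6.npz')['im']
# mug shift in wrist picture: teal mask
f=lambda im:(lambda h:(h[...,0]>80)&(h[...,0]<100)&(h[...,1]>120))(cv2.cvtColor(im,cv2.COLOR_BGR2HSV))
for im in (a,b): k=np.argwhere(f(im)); print(k.mean(0),k.min(0),k.max(0))
Q=np.load('w6.npz')['P'][f(b)];print(np.percentile(Q,[1,99],0).round(3))
go([.4914,.207,.2],tilt(49,38,-1))
E
```

```text
clock: 12.3
tcp_pos: [0.4914, 0.2085, 0.0885]
orientation: [-0.132, 0.86, 0.392, 0.299]
wrist_force: [-0.1, -0.2, -3.9]
finger_gap: 0.0101
grip_force: 97.5
[108.18837372 250.47678685] [  1 135] [288 359]
[112.47905081 252.35171259] [  1 139] [290 392]
[[0.488 0.205 0.034]
 [0.578 0.306 0.123]]
travel [0.571, 0.016, -0.74] rot [0.006, -0.002, 0.002] joints [-0.    0.09 -0.92  0.09  0.48  2.4 ] F [-1.7 -0.6 -4.7] gap 0.0103
```

```bash
cat > seq.py <<'E'
from h import *
from kin import ik
def seq(poses,q0=None):
    st=env.get_state();q=st['orientation'];Rt=R.from_quat([q[1],q[2],q[3],q[0]]).as_matrix();p=np.array(st['tcp_pos']);qq=np.array(st['joint_pos'])
    print('now',p.round(4),qq.round(2),'gap',round(st['finger_gap'],4))
    for pn,Rn in poses:
        s=ik(np.array(pn),R.from_matrix(Rn),qq,6);qq=s[0]
        print(np.round(pn,3),'T',(Rt.T@(np.array(pn)-p)/.12).round(3).tolist(),'R',(np.degrees(R.from_matrix(Rt.T@Rn).as_rotvec())/60).round(3).tolist(),s[0],s[1:]);p,Rt=np.array(pn),Rn
Rm0=R.from_euler('z',np.radians(-131)).as_matrix(); G=Rm0.T@tilt(49,38,-1)
gm=np.array([.071,0,.058]); lm=np.array([-.046,0,.095])
L=np.array([.41,.91,0])
def pour(t,az=75,lip=np.array([.513,-.258,.075])-.04*L):
    Rm=R.from_euler('ZYX',np.radians([az-180,-t,0])).as_matrix(); return lip-Rm@(lm-gm),Rm@G
E
python3 - <<'E'
from seq import *
p0,_=pour(0);print(p0)
seq([([.475,.11,.16],tilt(52,38,-1)),([.45,.0,.2],tilt(57,38,-1)),([.45,-.11,.21],tilt(62,38,-1)),([.45,-.22,.21],tilt(67,38,-1)),([.455,-.32,.21],tilt(72,38,-1)),([p0[0],-.395,.19],tilt(75,38,-1))]+[pour(t) for t in (60,90,105,115,125)])
E
```

```text
[ 0.46631817 -0.40741332  0.038     ]
now [0.4911 0.2085 0.0879] [-0.    0.09 -0.92  0.09  0.48  2.4 ] gap 0.0103
[0.475 0.11  0.16 ] T [-0.187, 0.442, -0.907] R [0.037, -0.002, -0.037] [-0.29 -0.03 -0.77  0.56  0.61  2.03] (0, np.float64(0.0))
[0.45 0.   0.2 ] T [-0.465, 0.4, -0.786] R [0.051, -0.0, -0.066] [-0.6   0.02 -0.59  0.98  0.66  1.54] (0, np.float64(0.0))
[ 0.45 -0.11  0.21] T [-0.555, 0.499, -0.539] R [0.051, 0.0, -0.066] [-0.8   0.2  -0.37  1.24  0.63  1.19] (0, np.float64(0.0))
[ 0.45 -0.22  0.21] T [-0.638, 0.43, -0.498] R [0.051, 0.0, -0.066] [-0.93  0.39 -0.12  1.44  0.56  0.93] (0, np.float64(0.0))
[ 0.455 -0.32   0.21 ] T [-0.592, 0.364, -0.462] R [0.051, 0.0, -0.066] [-1.01  0.58  0.18  1.63  0.49  0.76] (0, np.float64(0.0))
[ 0.466 -0.395  0.19 ] T [-0.548, 0.283, -0.217] R [0.031, -0.0, -0.039] [-1.04  0.76  0.44  1.76  0.45  0.67] (0, np.float64(0.0))
[ 0.473 -0.382  0.158] T [-0.07, 0.027, 0.286] R [-0.0, -1.0, 0.0] [-0.65  0.33 -0.21  0.88 -0.35  1.16] (0, np.float64(0.0))
[ 0.487 -0.33   0.192] T [0.307, 0.0, -0.431] R [-0.0, -0.5, 0.0] [-0.35  0.35 -0.32  0.78 -0.9   1.43] (0, np.float64(0.0))
[ 0.495 -0.3    0.198] T [0.125, 0.0, -0.236] R [-0.0, -0.25, -0.0] [-0.23  0.47 -0.29  0.89 -1.17  1.66] (0, np.float64(0.0))
[ 0.501 -0.279  0.197] T [0.077, -0.0, -0.161] R [0.0, -0.167, -0.0] [-0.16  0.62 -0.2   1.16 -1.32  1.99] (0, np.float64(0.0))
[ 0.506 -0.259  0.192] T [0.077, 0.0, -0.161] R [-0.0, -0.167, 0.0] [-0.11  0.91 -0.    1.89 -1.41  2.81] (0, np.float64(0.0))
```

```bash
python3 -m pendant '[{"travel":[-0.05,0.11,-0.23],"rot":[0.01,0,-0.01],"fingers":-1},{"travel":[-0.1,0.22,-0.46],"rot":[0.02,0,-0.02],"fingers":-1},{"travel":[-0.15,0.33,-0.7],"rot":[0.03,0,-0.03],"fingers":-1},{"travel":[-0.187,0.442,-0.907],"rot":[0.037,0,-0.037],"fingers":-1}]'
python3 -m pendant '[{"travel":[-0.115,0.1,-0.2],"rot":[0.012,0,-0.016],"fingers":-1},{"travel":[-0.23,0.2,-0.4],"rot":[0.025,0,-0.033],"fingers":-1},{"travel":[-0.35,0.3,-0.6],"rot":[0.038,0,-0.05],"fingers":-1},{"travel":[-0.465,0.4,-0.786],"rot":[0.051,0,-0.066],"fingers":-1}]'
python3 -m pendant '[{"travel":[-0.14,0.125,-0.135],"rot":[0.012,0,-0.016],"fingers":-1},{"travel":[-0.28,0.25,-0.27],"rot":[0.025,0,-0.033],"fingers":-1},{"travel":[-0.42,0.375,-0.4],"rot":[0.038,0,-0.05],"fingers":-1},{"travel":[-0.555,0.5,-0.54],"rot":[0.051,0,-0.066],"fingers":-1}]'
python3 -m pendant '[{"travel":[-0.16,0.11,-0.125],"rot":[0.012,0,-0.016],"fingers":-1},{"travel":[-0.32,0.22,-0.25],"rot":[0.025,0,-0.033],"fingers":-1},{"travel":[-0.48,0.33,-0.37],"rot":[0.038,0,-0.05],"fingers":-1},{"travel":[-0.638,0.43,-0.5],"rot":[0.051,0,-0.066],"fingers":-1}]'
python3 -m pendant '[{"travel":[-0.15,0.09,-0.115],"rot":[0.012,0,-0.016],"fingers":-1},{"travel":[-0.3,0.18,-0.23],"rot":[0.025,0,-0.033],"fingers":-1},{"travel":[-0.45,0.27,-0.35],"rot":[0.038,0,-0.05],"fingers":-1},{"travel":[-0.592,0.364,-0.462],"rot":[0.051,0,-0.066],"fingers":-1}]'
python3 -m pendant '[{"travel":[-0.14,0.07,-0.05],"rot":[0.008,0,-0.01],"fingers":-1},{"travel":[-0.28,0.14,-0.1],"rot":[0.016,0,-0.02],"fingers":-1},{"travel":[-0.42,0.21,-0.16],"rot":[0.024,0,-0.03],"fingers":-1},{"travel":[-0.548,0.283,-0.217],"rot":[0.031,0,-0.039],"fingers":-1},{"travel":[-0.548,0.283,-0.217],"rot":[0.031,0,-0.039],"fingers":-1},{"travel":[-0.548,0.283,-0.217],"rot":[0.031,0,-0.039],"fingers":-1}]'
python3 look.py w7
python3 - <<'E'
from seq import *
im,d=env.read_camera('top');cv2.imwrite('pics/t7.png',im);m,Rc,c=campose('top');Pt=cloud(d,m,Rc,c);np.savez('t7.npz',im=im,P=Pt)
Q=Pt.reshape(-1,3)
h=cv2.cvtColor(im,cv2.COLOR_BGR2HSV);k=(h[...,0]>80)&(h[...,0]<100)&(h[...,1]>120);q=Pt[k];q=q[q[:,2]>.1];print('mug teal',np.percentile(q,[1,99],0).round(3))
box=Pt[215:265,245:300].reshape(-1,3); b=im[215:265,245:300].reshape(-1,3).astype(int); s=(b[:,2]-b[:,0]>35)&(box[:,2]>.002)&(box[:,2]<.012); q=box[s];print('coaster',len(q),q.mean(0),np.percentile(q,[1,99],0).round(3),cv2.minEnclosingCircle(q[:,:2].astype(np.float32)))
w=np.load('w7.npz');h=cv2.cvtColor(w['im'],cv2.COLOR_BGR2HSV);k=(h[...,0]>80)&(h[...,0]<100)&(h[...,1]>120);q=w['P'][k];top=np.percentile(q[:,2],99);r=q[q[:,2]>top-.006];print('rim',top,cv2.minEnclosingCircle(r[:,:2].astype(np.float32)),np.linalg.svd(r-r.mean(0),full_matrices=0)[2][2])
seq([pour(t) for t in (30,60,90,105,115,125)])
E
```

```text
clock: 12.75
tcp_pos: [0.474, 0.1093, 0.1595]
orientation: [-0.144, 0.85, 0.415, 0.293]
wrist_force: [0.2, -0.6, -4.1]
finger_gap: 0.0101
grip_force: 98.3
clock: 13.15
tcp_pos: [0.4495, -0.0012, 0.1991]
orientation: [-0.156, 0.83, 0.452, 0.286]
wrist_force: [0.4, -0.4, -4.7]
finger_gap: 0.0104
grip_force: 98.2
clock: 13.55
tcp_pos: [0.45, -0.1115, 0.2082]
orientation: [-0.168, 0.81, 0.488, 0.279]
wrist_force: [-0.1, -0.0, -3.3]
finger_gap: 0.0102
grip_force: 98.3
clock: 13.95
tcp_pos: [0.4503, -0.2218, 0.2077]
orientation: [-0.18, 0.788, 0.523, 0.272]
wrist_force: [0.2, -0.3, -4.0]
finger_gap: 0.0103
grip_force: 98.4
clock: 14.35
tcp_pos: [0.4554, -0.3219, 0.2073]
orientation: [-0.191, 0.764, 0.557, 0.264]
wrist_force: [0.7, 0.2, -3.4]
finger_gap: 0.0104
grip_force: 98.3
clock: 14.95
tcp_pos: [0.4668, -0.3955, 0.1871]
orientation: [-0.199, 0.75, 0.576, 0.259]
wrist_force: [-0.8, 0.7, -3.8]
finger_gap: 0.0104
grip_force: 98.2Traceback (most recent call last):
  File "<stdin>", line 4, in <module>
    return _quantile_unchecked(
        a, q, axis, out, overwrite_input, method, keepdims, weights)
    return _ureduce(a,
                    func=_quantile_ureduce_func,
    ...<5 lines>...
                    overwrite_input=overwrite_input,
                    method=method)
    r = func(a, **kwargs)
    result = _quantile(arr,
                       quantiles=q,
    ...<2 lines>...
                       out=out,
                       weights=wgt)
    slices_having_nans = np.isnan(arr[-1, ...])
                                  ~~~^^^^^^^^^
IndexError: index -1 is out of bounds for axis 0 with size 0
```

```bash
python3 - <<'E'
from seq import *
t=np.load('t7.npz');im,Pt=t['im'],t['P']
box=Pt[215:265,245:300].reshape(-1,3); b=im[215:265,245:300].reshape(-1,3).astype(int); s=(b[:,2]-b[:,0]>35)&(box[:,2]>.002)&(box[:,2]<.012); q=box[s];print('coaster',len(q))
if len(q)>9: print(q.mean(0),np.percentile(q,[1,99],0).round(3),cv2.minEnclosingCircle(q[:,:2].astype(np.float32)))
w=np.load('w7.npz');h=cv2.cvtColor(w['im'],cv2.COLOR_BGR2HSV);k=(h[...,0]>80)&(h[...,0]<100)&(h[...,1]>120);q=w['P'][k];top=np.percentile(q[:,2],99);r=q[q[:,2]>top-.006];print('rim',top,cv2.minEnclosingCircle(r[:,:2].astype(np.float32)),np.linalg.svd(r-r.mean(0),full_matrices=0)[2][2])
o=np.hstack([im,w['im']]);cv2.imwrite('pics/c7.png',cv2.resize(o,(800,300)))
seq([pour(t) for t in (30,60,90,105,115,125)])
E
```

```text
coaster 681
[ 0.43137752 -0.06144464  0.00597169] [[ 0.386 -0.107  0.002]
 [ 0.476 -0.017  0.011]] ((0.43158167600631714, -0.06168738752603531), 0.04902435466647148)
rim 0.2218122205098276 ((0.4784582555294037, -0.34787535667419434), 0.06856600940227509) [-0.04013298 -0.15981987 -0.98633004]
now [ 0.4669 -0.3946  0.1883] [-1.04  0.77  0.45  1.76  0.45  0.67] gap 0.0102
[ 0.466 -0.41   0.101] T [-0.548, 0.023, 0.491] R [0.0, -0.502, 0.001] [-0.9   0.53  0.01  1.13  0.11  0.93] (0, np.float64(0.0))
[ 0.473 -0.382  0.158] T [0.307, -0.0, -0.431] R [-0.0, -0.5, -0.0] [-0.65  0.33 -0.21  0.88 -0.35  1.16] (0, np.float64(0.0))
[ 0.487 -0.33   0.192] T [0.307, 0.0, -0.431] R [-0.0, -0.5, 0.0] [-0.35  0.35 -0.32  0.78 -0.9   1.43] (0, np.float64(0.0))
[ 0.495 -0.3    0.198] T [0.125, 0.0, -0.236] R [-0.0, -0.25, -0.0] [-0.23  0.47 -0.29  0.89 -1.17  1.66] (0, np.float64(0.0))
[ 0.501 -0.279  0.197] T [0.077, -0.0, -0.161] R [0.0, -0.167, -0.0] [-0.16  0.62 -0.2   1.16 -1.32  1.99] (0, np.float64(0.0))
[ 0.506 -0.259  0.192] T [0.077, 0.0, -0.161] R [-0.0, -0.167, 0.0] [-0.11  0.91 -0.    1.89 -1.41  2.81] (0, np.float64(0.0))
```

View pics/c7.png

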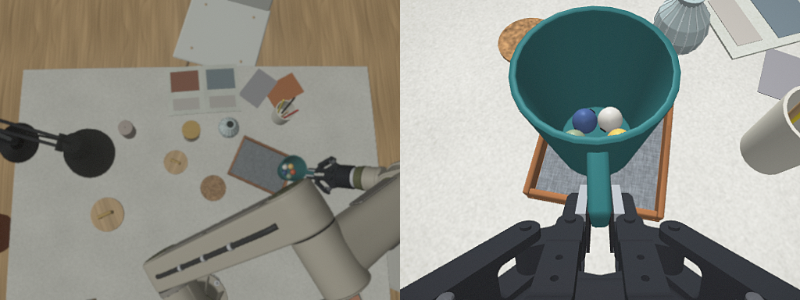

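The wrist view (right half) shows the beads still in the mug at (595,120), with the mug above the tray's end. The coaster is at (.4315,-.0615) in both frames.

```bash
python3 - <<'E'
from seq import *
b=np.array([.513,-.258,0])-.04*L
P=lambda t,z: pour(t,75,b+[0,0,z])
seq([P(60,.145),P(80,.105),P(92,.085),P(100,.078),P(108,.075),P(116,.075),P(124,.075)])
E
```

```text
now [ 0.4669 -0.3946  0.1883] [-1.04  0.77  0.45  1.76  0.45  0.67] gap 0.0102
[ 0.473 -0.382  0.228] T [0.295, 0.024, -0.187] R [0.001, -1.002, 0.001] [-0.65  0.29 -0.09  1.04 -0.35  1.16] (0, np.float64(0.0))
[ 0.482 -0.349  0.214] T [0.305, 0.0, 0.003] R [-0.0, -0.333, -0.0] [-0.45  0.29 -0.25  0.86 -0.72  1.32] (0, np.float64(0.0))
[ 0.488 -0.326  0.203] T [0.207, 0.0, -0.068] R [0.0, -0.2, -0.0] [-0.33  0.35 -0.3   0.81 -0.94  1.45] (0, np.float64(0.0))
[ 0.492 -0.31   0.2  ] T [0.106, 0.0, -0.096] R [-0.0, -0.133, 0.0] [-0.27  0.42 -0.31  0.84 -1.08  1.56] (0, np.float64(0.0))
[ 0.497 -0.293  0.198] T [0.081, 0.0, -0.118] R [0.0, -0.133, -0.0] [-0.21  0.51 -0.27  0.94 -1.22  1.73] (0, np.float64(0.0))
[ 0.501 -0.277  0.196] T [0.059, -0.0, -0.13] R [-0.0, -0.133, 0.0] [-0.16  0.64 -0.18  1.21 -1.34  2.04] (0, np.float64(0.0))
[ 0.506 -0.261  0.193] T [0.059, -0.0, -0.13] R [-0.0, -0.133, -0.0] [-0.12  0.88 -0.02  1.79 -1.41  2.7 ] (0, np.float64(0.0))
```

```bash
python3 -m pendant '[{"travel":[0.05,0,-0.1],"rot":[0,-0.1,0],"fingers":-1},{"travel":[0.1,0,-0.19],"rot":[0,-0.2,0],"fingers":-1},{"travel":[0.15,0,-0.19],"rot":[0,-0.3,0],"fingers":-1},{"travel":[0.2,0,-0.19],"rot":[0,-0.42,0],"fingers":-1},{"travel":[0.25,0.02,-0.19],"rot":[0,-0.54,0],"fingers":-1},{"travel":[0.295,0.024,-0.19],"rot":[0,-0.66,0],"fingers":-1},{"travel":[0.295,0.024,-0.19],"rot":[0,-0.78,0],"fingers":-1},{"travel":[0.295,0.024,-0.19],"rot":[0,-0.9,0],"fingers":-1},{"travel":[0.295,0.024,-0.187],"rot":[0,-1,0],"fingers":-1},{"travel":[0.295,0.024,-0.187],"rot":[0,-1,0],"fingers":-1}]'
python3 -m pendant '[{"travel":[0.08,0,0],"rot":[0,-0.08,0],"fingers":-1},{"travel":[0.15,0,0],"rot":[0,-0.17,0],"fingers":-1},{"travel":[0.23,0,0],"rot":[0,-0.25,0],"fingers":-1},{"travel":[0.305,0,0.003],"rot":[0,-0.333,0],"fingers":-1},{"travel":[0.305,0,0.003],"rot":[0,-0.333,0],"fingers":-1}]'
python3 -m pendant '[{"travel":[0.05,0,-0.017],"rot":[0,-0.05,0],"fingers":-1},{"travel":[0.1,0,-0.034],"rot":[0,-0.1,0],"fingers":-1},{"travel":[0.15,0,-0.05],"rot":[0,-0.15,0],"fingers":-1},{"travel":[0.207,0,-0.068],"rot":[0,-0.2,0],"fingers":-1},{"travel":[0.207,0,-0.068],"rot":[0,-0.2,0],"fingers":-1},{"travel":[0.207,0,-0.068],"rot":[0,-0.2,0],"fingers":-1}]'
python3 -m pendant '[{"travel":[0.035,0,-0.03],"rot":[0,-0.044,0],"fingers":-1},{"travel":[0.07,0,-0.06],"rot":[0,-0.088,0],"fingers":-1},{"travel":[0.106,0,-0.096],"rot":[0,-0.133,0],"fingers":-1},{"travel":[0.106,0,-0.096],"rot":[0,-0.133,0],"fingers":-1},{"travel":[0.106,0,-0.096],"rot":[0,-0.133,0],"fingers":-1},{"travel":[0.106,0,-0.096],"rot":[0,-0.133,0],"fingers":-1}]'
python3 - <<'E'
from seq import *
ims=[env.read_camera(n)[0] for n in ('top','side')]
cv2.imwrite('pics/p8.png',np.hstack([cv2.resize(ims[0][120:300,250:490],(400,300)),cv2.resize(ims[1][90:270,250:490],(400,300))]))
b=np.array([.513,-.258,0])-.04*L
P=lambda t,z: pour(t,75,b+[0,0,z])
seq([P(108,.075),P(116,.075),P(124,.075)])
E
```

```text
clock: 16.05
tcp_pos: [0.4727, -0.3776, 0.2274]
orientation: [0.115, 0.777, 0.6, -0.149]
wrist_force: [0.1, 2.5, -4.2]
finger_gap: 0.0102
grip_force: 98.4
clock: 16.55
tcp_pos: [0.481, -0.3466, 0.2111]
orientation: [0.215, 0.74, 0.571, -0.282]
wrist_force: [-0.2, 0.0, -4.5]
finger_gap: 0.0104
grip_force: 98.5
clock: 17.15
tcp_pos: [0.4882, -0.327, 0.2037]
orientation: [0.275, 0.708, 0.543, -0.358]
wrist_force: [0.3, -0.4, -3.5]
finger_gap: 0.0099
grip_force: 98.6
clock: 17.75
tcp_pos: [0.4927, -0.311, 0.2012]
orientation: [0.313, 0.681, 0.522, -0.406]
wrist_force: [0.1, 0.3, -2.9]
finger_gap: 0.0101
grip_force: 98.7
now [ 0.4926 -0.3109  0.2011] [-0.27  0.42 -0.31  0.82 -1.08  1.55] gap 0.0103
[ 0.497 -0.293  0.198] T [0.095, -0.003, -0.118] R [0.001, -0.137, -0.003] [-0.21  0.51 -0.27  0.94 -1.22  1.73] (0, np.float64(0.0))
[ 0.501 -0.277  0.196] T [0.059, -0.0, -0.13] R [-0.0, -0.133, 0.0] [-0.16  0.64 -0.18  1.21 -1.34  2.04] (0, np.float64(0.0))
[ 0.506 -0.261  0.193] T [0.059, -0.0, -0.13] R [-0.0, -0.133, -0.0] [-0.12  0.88 -0.02  1.79 -1.41  2.7 ] (0, np.float64(0.0))
```

View pics/p8.png

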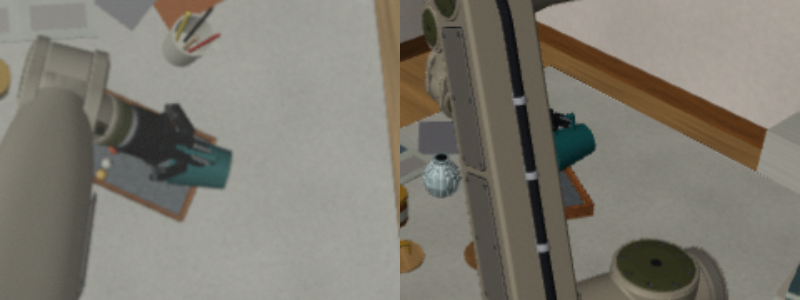

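Beads already lie in the tray at about (105,160), and the mug is over its other end. I'll tip further to be sure.

```bash
python3 -m pendant '[{"travel":[0.05,0,-0.06],"rot":[0,-0.07,0],"fingers":-1},{"travel":[0.095,0,-0.118],"rot":[0,-0.137,0],"fingers":-1},{"travel":[0.095,0,-0.118],"rot":[0,-0.137,0],"fingers":-1}]'
python3 -m pendant '[{"travel":[0.03,0,-0.065],"rot":[0,-0.066,0],"fingers":-1},{"travel":[0.059,0,-0.13],"rot":[0,-0.133,0],"fingers":-1},{"travel":[0.059,0,-0.13],"rot":[0,-0.133,0],"fingers":-1},{"travel":[0.059,0,-0.13],"rot":[0,-0.133,0],"fingers":-1},{"travel":[0.059,0,-0.13],"rot":[0,-0.133,0],"fingers":-1}]'
python3 - <<'E'
from seq import *
b=np.array([.513,-.258,0])-.04*L
P=lambda t,z: pour(t,75,b+[0,0,z])
seq([P(90,.09),P(60,.145),([.467,-.39,.23],tilt(75,38,-1)),([.455,-.32,.21],tilt(72,38,-1))])
E
```

```text
clock: 18.15
tcp_pos: [0.4969, -0.2921, 0.1949]
orientation: [0.349, 0.649, 0.5, -0.456]
wrist_force: [-0.0, -0.1, -4.9]
finger_gap: 0.0104
grip_force: 98.8
clock: 18.65
tcp_pos: [0.5018, -0.2771, 0.1966]
orientation: [0.384, 0.618, 0.472, -0.498]
wrist_force: [0.3, -0.3, -3.5]
finger_gap: 0.0103
grip_force: 99.0
now [ 0.5018 -0.2771  0.1966] [-0.16  0.64 -0.19  1.18 -1.34  2.03] gap 0.0103
[ 0.487 -0.33   0.207] T [-0.181, -0.004, 0.431] R [0.002, 0.432, -0.004] [-0.35  0.34 -0.3   0.82 -0.9   1.43] (0, np.float64(0.0))
[ 0.473 -0.382  0.228] T [-0.411, 0.0, 0.245] R [0.0, 0.5, -0.0] [-0.65  0.29 -0.09  1.04 -0.35  1.16] (0, np.float64(0.0))
[ 0.467 -0.39   0.23 ] T [-0.08, -0.032, 0.013] R [0.0, 1.0, -0.0] [-1.04  0.74  0.5   1.83  0.45  0.68] (0, np.float64(0.0))
[ 0.455 -0.32   0.21 ] T [0.321, -0.248, 0.462] R [-0.031, 0.0, 0.039] [-1.01  0.58  0.18  1.63  0.49  0.76] (0, np.float64(0.0))
```

```bash
python3 -m pendant '[{"travel":[-0.06,0,0.14],"rot":[0,0.14,0],"fingers":-1},{"travel":[-0.12,0,0.28],"rot":[0,0.28,0],"fingers":-1},{"travel":[-0.181,0,0.431],"rot":[0,0.432,0],"fingers":-1},{"travel":[-0.181,0,0.431],"rot":[0,0.432,0],"fingers":-1}]'
python3 -m pendant '[{"travel":[-0.1,0,0.06],"rot":[0,0.12,0],"fingers":-1},{"travel":[-0.2,0,0.12],"rot":[0,0.24,0],"fingers":-1},{"travel":[-0.3,0,0.18],"rot":[0,0.37,0],"fingers":-1},{"travel":[-0.411,0,0.245],"rot":[0,0.5,0],"fingers":-1},{"travel":[-0.411,0,0.245],"rot":[0,0.5,0],"fingers":-1}]'
python3 -m pendant '[{"travel":[0,0,0],"rot":[0,0.14,0],"fingers":-1},{"travel":[-0.02,0,0],"rot":[0,0.28,0],"fingers":-1},{"travel":[-0.03,0,0],"rot":[0,0.42,0],"fingers":-1},{"travel":[-0.04,0,0],"rot":[0,0.56,0],"fingers":-1},{"travel":[-0.05,-0.01,0],"rot":[0,0.7,0],"fingers":-1},{"travel":[-0.06,-0.02,0],"rot":[0,0.84,0],"fingers":-1},{"travel":[-0.08,-0.03,0.013],"rot":[0,1,0],"fingers":-1},{"travel":[-0.08,-0.03,0.013],"rot":[0,1,0],"fingers":-1},{"travel":[-0.08,-0.03,0.013],"rot":[0,1,0],"fingers":-1}]'
python3 look.py w9
python3 - <<'E'
from seq import *
im,d=env.read_camera('top');w=cv2.imread('pics/w9.png')
cv2.imwrite('pics/c9.png',np.hstack([cv2.resize(im[150:270,270:430],(400,300)),cv2.resize(w,(400,300))]))
m,Rc,c=campose('top');Pt=cloud(d,m,Rc,c).reshape(-1,3);d2=Pt[:,:2]-[.513,-.258];u=d2@[.91,-.41];v=d2@[.41,.91];k=(abs(u)<.076)&(abs(v)<.106)&(Pt[:,2]>.019)&(Pt[:,2]<.05);print(k.sum());print(np.c_[u[k],v[k],Pt[k,2]].round(3)[::6])
Rn=lambda a:tilt(a,38,-1)
def place(z,az):
    a=np.radians(az-180); return np.array([.4315+.071*np.cos(a),-.0615+.071*np.sin(a),z]),Rn(az)
for az in (30,45,60,75): print(az); seq([([.455,-.32,.21],Rn(72)),place(.2,az),place(.064,az)])
E
```

```text
clock: 19.05
tcp_pos: [0.4878, -0.3329, 0.2122]
orientation: [0.272, 0.715, 0.544, -0.344]
wrist_force: [-0.2, -0.4, -3.6]
finger_gap: 0.0101
grip_force: 98.6
clock: 19.55
tcp_pos: [0.4728, -0.3874, 0.2329]
orientation: [0.122, 0.78, 0.595, -0.151]
wrist_force: [-0.5, -1.2, -2.8]
finger_gap: 0.0101
grip_force: 98.5
clock: 20.45
tcp_pos: [0.4669, -0.3907, 0.2271]
orientation: [-0.197, 0.75, 0.577, 0.256]
wrist_force: [1.0, -1.1, -2.5]
finger_gap: 0.0105
grip_force: 98.4
185
[[ 0.076 -0.014  0.032]
 [ 0.02   0.098  0.031]
 [ 0.017  0.097  0.034]
 [ 0.013  0.098  0.033]
 [ 0.01   0.097  0.032]
 [ 0.008  0.096  0.027]
 [ 0.076 -0.072  0.019]
 [ 0.012  0.04   0.024]
 [ 0.009  0.039  0.028]
 [-0.     0.05   0.033]
 [-0.01   0.068  0.027]
 [-0.003  0.051  0.025]
 [ 0.006  0.033  0.02 ]
 [-0.008  0.055  0.026]
 [-0.001  0.038  0.028]
 [-0.013  0.057  0.031]
 [-0.004  0.037  0.025]
 [-0.012  0.05   0.024]
 [-0.04   0.096  0.028]
 [-0.041  0.092  0.025]
 [-0.044  0.091  0.027]
 [-0.048  0.09   0.03 ]
 [-0.051  0.089  0.031]
 [-0.053  0.087  0.027]
 [-0.075  0.105  0.029]
 [-0.076  0.099  0.036
[... 1289 characters left out ...]
 ] T [1.059, -0.975, 0.933] R [-0.123, -0.0, 0.158] [-0.92  0.14 -0.47  1.25  0.6   1.09] (0, np.float64(0.0))
[ 0.396 -0.123  0.064] T [-0.698, 0.0, 0.893] R [0.0, 0.0, 0.0] [-0.92  0.32 -0.64  0.9   0.6   1.09] (0, np.float64(0.0))
75
now [ 0.4681 -0.3892  0.2305] [-1.03  0.74  0.5   1.83  0.45  0.68] gap 0.0101
[ 0.455 -0.32   0.21 ] T [0.316, -0.253, 0.457] R [-0.03, 0.007, 0.044] [-1.01  0.58  0.18  1.63  0.49  0.76] (0, np.float64(0.0))
[ 0.413 -0.13   0.2  ] T [1.05, -0.821, 0.926] R [0.031, -0.0, -0.039] [-0.85  0.29 -0.3   1.4   0.54  0.87] (0, np.float64(0.0))
[ 0.413 -0.13   0.064] T [-0.698, -0.0, 0.893] R [0.0, 0.0, 0.0] [-0.85  0.44 -0.46  1.08  0.54  0.87] (0, np.float64(0.0))
```

View pics/c9.png

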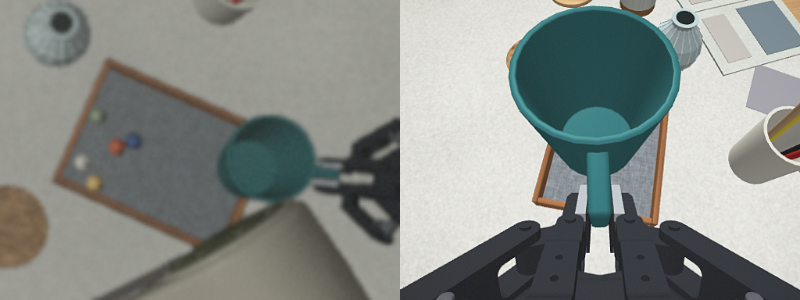

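All five beads lie in the tray (left half: (97,115), (118,147), (133,140), (81,162), (92,183)) and the mug is empty (right half). Next I'll carry it to the coaster.

```bash
python3 -m pendant '[{"travel":[0.08,-0.06,0.115],"rot":[0,0,0.01],"fingers":-1},{"travel":[0.16,-0.12,0.23],"rot":[-0.01,0,0.02],"fingers":-1},{"travel":[0.24,-0.19,0.34],"rot":[-0.02,0,0.03],"fingers":-1},{"travel":[0.316,-0.253,0.457],"rot":[-0.03,0.007,0.044],"fingers":-1}]'
python3 -m pendant '[{"travel":[0.18,-0.16,0.155],"rot":[-0.02,0,0.025],"fingers":-1},{"travel":[0.35,-0.32,0.31],"rot":[-0.04,0,0.05],"fingers":-1},{"travel":[0.53,-0.49,0.47],"rot":[-0.06,0,0.08],"fingers":-1}]'
python3 - <<'E'
from seq import *
def place(z,az):
    a=np.radians(az-180); return np.array([.4315+.071*np.cos(a),-.0615+.071*np.sin(a),z]),tilt(az,38,-1)
seq([place(.18,60),place(.095,60)])
E
```

```text
clock: 20.95
tcp_pos: [0.4553, -0.3183, 0.212]
orientation: [-0.19, 0.765, 0.557, 0.264]
wrist_force: [0.0, 0.1, -3.5]
finger_gap: 0.0106
grip_force: 98.4
clock: 21.25
tcp_pos: [0.4252, -0.219, 0.2064]
orientation: [-0.177, 0.793, 0.515, 0.273]
wrist_force: [-0.0, 0.1, -1.9]
finger_gap: 0.01
grip_force: 98.4
now [ 0.4252 -0.219   0.2064] [-0.97  0.36 -0.17  1.43  0.55  0.91] gap 0.01
[ 0.396 -0.123  0.18 ] T [0.363, -0.548, 0.561] R [-0.061, 0.001, 0.079] [-0.92  0.16 -0.5   1.2   0.6   1.09] (0, np.float64(0.0))
[ 0.396 -0.123  0.095] T [-0.436, 0.0, 0.558] R [0.0, 0.0, 0.0] [-0.92  0.27 -0.61  0.98  0.6   1.09] (0, np.float64(0.0))
```

```bash
python3 -m pendant '[{"travel":[0.12,-0.18,0.19],"rot":[-0.02,0,0.026],"fingers":-1},{"travel":[0.24,-0.36,0.37],"rot":[-0.04,0,0.052],"fingers":-1},{"travel":[0.363,-0.548,0.561],"rot":[-0.061,0.001,0.079],"fingers":-1},{"travel":[0.363,-0.548,0.561],"rot":[-0.061,0.001,0.079],"fingers":-1}]'
python3 -m pendant '[{"travel":[-0.1,0,0.13],"rot":[0,0,0],"fingers":-1},{"travel":[-0.2,0,0.26],"rot":[0,0,0],"fingers":-1},{"travel":[-0.3,0,0.39],"rot":[0,0,0],"fingers":-1},{"travel":[-0.38,0,0.48],"rot":[0,0,0],"fingers":-1},{"travel":[-0.436,0,0.558],"rot":[0,0,0],"fingers":-1},{"travel":[-0.436,0,0.558],"rot":[0,0,0],"fingers":-1}]'
python3 look.py w10; python3 - <<'E'
from seq import *
T=lambda im:(lambda h:(h[...,0]>80)&(h[...,0]<102)&(h[...,1]>110))(cv2.cvtColor(im,cv2.COLOR_BGR2HSV))
for n in ('wrist','top','side'):
    if n=='wrist': w=np.load('w10.npz');im,P=w['im'],w['P']
    else:
        im,d=env.read_camera(n);m,Rc,c=campose(n);P=cloud(d,m,Rc,c)
    q=P[T(im)];q=q[(abs(q[:,0]-.43)<.1)&(abs(q[:,1]+.06)<.1)&(q[:,2]>.02)]
    print(n,len(q))
    if len(q)<30: continue
    t=np.percentile(q[:,2],99.5);r=q[q[:,2]>t-.008];r=r[np.hypot(r[:,0]-.4315,r[:,1]+.0615)<.06]
    A=np.c_[2*r[:,:2],np.ones(len(r))];s=np.linalg.lstsq(A,(r[:,:2]**2).sum(1),rcond=None)[0]
    print('rim top',t,'circ',s[:2],np.sqrt(s[2]+s[:2]@s[:2]),'plane',np.linalg.lstsq(np.c_[r[:,:2]-r[:,:2].mean(0),np.ones(len(r))],r[:,2],rcond=None)[0],'n',len(r))
def place(z,az):
    a=np.radians(az-180); return np.array([.4315+.071*np.cos(a),-.0615+.071*np.sin(a),z]),tilt(az,38,-1)
seq([place(.066,60)])
E
```

```text
clock: 21.65
tcp_pos: [0.3919, -0.1173, 0.1791]
orientation: [-0.168, 0.818, 0.472, 0.281]
wrist_force: [-0.9, -0.5, -2.9]
finger_gap: 0.0104
grip_force: 98.4
clock: 22.25
tcp_pos: [0.3958, -0.1236, 0.0945]
orientation: [-0.165, 0.819, 0.473, 0.282]
wrist_force: [-0.4, -0.1, -2.8]
finger_gap: 0.0103
grip_force: 98.4
wrist 36464
rim top 0.1298135673815277 circ [ 0.42858099 -0.06119654] 0.04267611060163225 plane [-0.01197444 -0.01797166  0.1269853 ] n 9163
top 0
side 375
rim top 0.13405334893053564 circ [ 0.42691853 -0.06012882] 0.043481728406236625 plane [-0.00833253 -0.00567084  0.12976383] n 56
now [ 0.3964 -0.1245  0.0953] [-0.92  0.28 -0.6   0.99  0.61  1.08] gap 0.0103
[ 0.396 -0.123  0.066] T [-0.144, -0.009, 0.198] R [-0.002, -0.003, -0.002] [-0.92  0.32 -0.64  0.91  0.6   1.09] (0, np.float64(0.0))
```

View pics/w10.png

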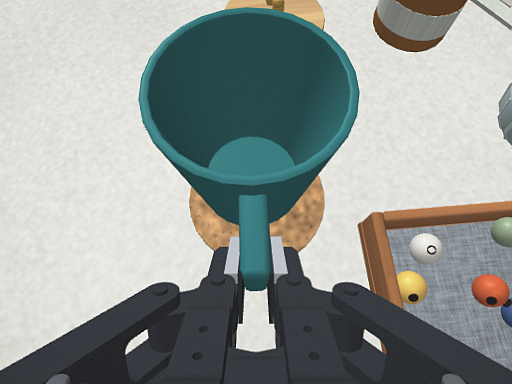

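The mug hangs level and centred over the coaster, with its rim circle within 3 mm of the coaster's centre. I'll lower it gently.

```bash
python3 -m pendant '[{"travel":[-0.03,0,0.04],"rot":[0,0,0],"fingers":-1},{"travel":[-0.06,0,0.08],"rot":[0,0,0],"fingers":-1},{"travel":[-0.09,0,0.12],"rot":[0,0,0],"fingers":-1},{"travel":[-0.11,0,0.15],"rot":[0,0,0],"fingers":-1},{"travel":[-0.13,0,0.175],"rot":[0,0,0],"fingers":-1},{"travel":[-0.144,0,0.19],"rot":[0,0,0],"fingers":-1},{"travel":[-0.144,0,0.19],"rot":[0,0,0],"fingers":-1}]'
```

```text
clock: 23.1
tcp_pos: [0.396, -0.1237, 0.0653]
orientation: [-0.167, 0.819, 0.47, 0.283]
wrist_force: [-0.9, -0.0, -0.6]
finger_gap: 0.0106
grip_force: 98.9
```

```bash
python3 -m pendant '[{"travel":[-0.004,0,0.005],"rot":[0,0,0],"fingers":-1},{"travel":[-0.004,0,0.005],"rot":[0,0,0],"fingers":-1}]' 20
python3 -m pendant '[{"travel":[0,0,0],"rot":[0,0,0],"fingers":-0.75},{"travel":[0,0,0],"rot":[0,0,0],"fingers":-0.5},{"travel":[0,0,0],"rot":[0,0,0],"fingers":-0.3},{"travel":[0,0,0],"rot":[0,0,0],"fingers":-0.3},{"travel":[0,0,0],"rot":[0,0,0],"fingers":-0.3}]'
python3 -m pendant '[{"travel":[0,0,-0.1],"rot":[0,0,0],"fingers":-0.3},{"travel":[0,0,-0.3],"rot":[0,0,0],"fingers":-0.3},{"travel":[0,0,-0.6],"rot":[0,0,0],"fingers":-0.3},{"travel":[0,0,-0.95],"rot":[0,0,0],"fingers":-0.3},{"travel":[0,0,-0.95],"rot":[0,0,0],"fingers":-0.3},{"travel":[0,0,-0.95],"rot":[0,0,0],"fingers":-0.3}]'
python3 look.py w11; python3 - <<'E'
from seq import *
T=lambda im:(lambda h:(h[...,0]>80)&(h[...,0]<102)&(h[...,1]>110))(cv2.cvtColor(im,cv2.COLOR_BGR2HSV))
w=np.load('w11.npz');q=w['P'][T(w['im'])];q=q[(abs(q[:,0]-.43)<.1)&(abs(q[:,1]+.06)<.1)&(q[:,2]>.005)]
t=np.percentile(q[:,2],99.5);r=q[(q[:,2]>t-.006)&(np.hypot(q[:,0]-.4315,q[:,1]+.0615)<.06)]
A=np.c_[2*r[:,:2],np.ones(len(r))];s=np.linalg.lstsq(A,(r[:,:2]**2).sum(1),rcond=None)[0]
print('rim',t,s[:2],np.sqrt(s[2]+s[:2]@s[:2]))
s_,d=env.read_camera('side');tp,_=env.read_camera('top')
cv2.imwrite('pics/c11.png',np.vstack([np.hstack([cv2.resize(w['im'],(400,300)),cv2.resize(s_[130:330,120:387],(400,300))]),np.hstack([cv2.resize(tp[100:300,100:420],(480,300)),np.zeros((300,320,3),np.uint8)])]))
E
```

```text
clock: 23.3
tcp_pos: [0.3959, -0.1239, 0.0652]
orientation: [-0.167, 0.819, 0.47, 0.283]
wrist_force: [-5.4, -1.5, 6.8]
finger_gap: 0.0103
grip_force: 100.1
clock: 23.8
tcp_pos: [0.396, -0.1239, 0.0645]
orientation: [-0.166, 0.819, 0.471, 0.283]
wrist_force: [-0.5, -0.1, -0.5]
finger_gap: 0.0297
grip_force: 0.0
clock: 24.4
tcp_pos: [0.3612, -0.1862, 0.1541]
orientation: [-0.165, 0.819, 0.47, 0.283]
wrist_force: [-0.4, 0.0, -0.3]
finger_gap: 0.0299
grip_force: 0.0
rim 0.1005402285759635 [ 0.42827841 -0.06133597] 0.04298960495267339
```

View pics/c11.png

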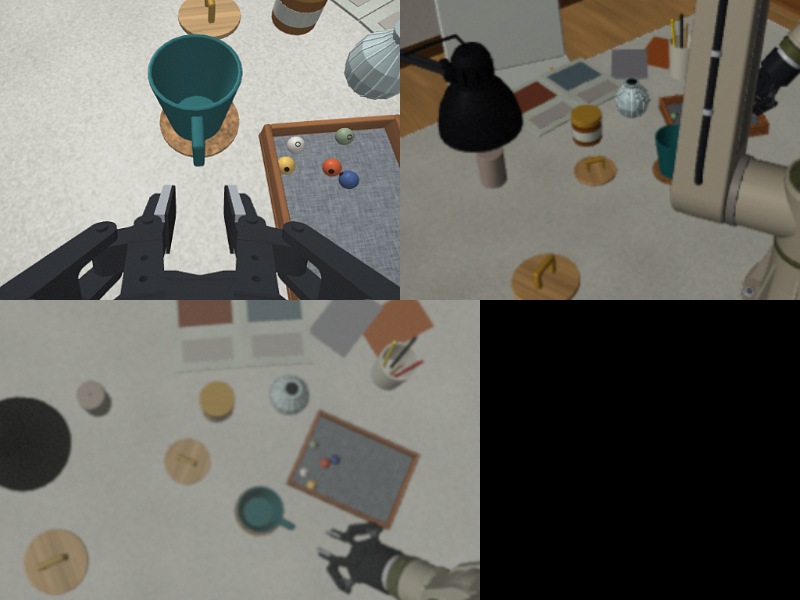

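The mug stands upright on the coaster (rim 100.5 mm up, about 3 mm off centre). All five beads are in the tray, the lid lies flat, and the robot touches nothing.

```bash
python3 -c "
from workcell import env
print(env.hand_in())"
```

```text
the job is handed in; nothing more can be done
None
```

I handed the job in at about 24 s, with no verdict shown: the last pictures show the lid flat on the desk ring up, all five beads in the tray, the mug upright about 3 mm off the coaster's centre, and the lamp and bystanders apparently untouched.

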